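Nest the finish-mixing pots in the paint kettle and raise its carry handle

ROBOT

A 6-joint arm with a two-finger parallel gripper is mounted at the origin on a cart in front of the work surface, level with it; the furniture and walls round the work are solid. World frame = base frame: x ahead of the robot, y to its left, z up, the work surface at z = 0. Lengths are in mm, angles in rad, forces in N, time in s.
With the tool pointing down it reaches from about 300 to 750 mm from the base axis. Payload 8.5 kg.
Tool frame: the origin (TCP) lies between the finger pads; the fingertips stand 17 mm ahead of it and the grasp point (between the pads) lies 2 mm behind it; x points along the fingers, y is the direction in which the jaws open and shut, and the axes are right-handed (so a half turn about x gives the same grasp; the last joint's range is limited). The gripper opens to 88 mm and grips with 3 to 60 N. Pads are 18 mm wide; open, the fingers measure 123 mm over their backs; the gripper's body (75 mm by 187 mm) begins 45 mm behind the grasp point.
Start: joints at [0.926, 0.381, 1.297, -0, 1.464, -0.215], TCP at [229.168, 499.962, 218.048] pointing down, gripper open.
Joint ranges: [-3.11, 3.11], [-0.89, 2.33], [0.22, 2.48], [-1.42, 4.56], [0.17, 2.85], [-2.88, 2.88]. Speed limits (rad/s): [2.39, 2.39, 3.14, 3.14, 3.14, 3.14].

INTERFACE

Orientations are given as a rotation vector (axis times angle).
In Python, from cell import env gives the robot as it stands. Calls block until the motion is done:
- env.move_ptp(position, orientation): joint-space move of the TCP to a pose.
- env.move_linear(position, feed=150, rotation=None, contact_N=None): straight line of the TCP; rotation=None keeps the orientation; feed is the mean speed in mm/s. With contact_N (N) it stops when the force on the tool has changed by that much, and returns True; else False.
- env.move_j(angles): joint-space move.
- env.grip(opening, newtons=None): opening from 0.0 (shut) to 1.0 (fully open); newtons is the grip in N (None keeps the last); returns when the fingers have stopped.
- env.sleep(seconds).
- env.solve_ik(position, orientation): joint angles nearest the present ones, or None.
- env.sense(): the state.
- env.camera(name): name is "scene" or "top" or "wrist"; returns a dict with "frame" (420x560x3 uint8, blue, green, red), "K" (3x3 intrinsics, pixels), "distortion" ([k1, k2, p1, p2, k3] as OpenCV has them; the pictures are not rectified), "R" (3x3) and "t" (3): a world point X has camera coordinates R X + t; the wrist camera has in their place "mount" (4x4, takes a point from camera to tool coordinates, whose origin is the TCP and whose axes are the tool frame's). Camera axes: x right, y down, z forward; pixel columns grow to the right and rows downward; lengths in mm; the calibration is good to about 2 mm. A picture is of the moment at which its call begins: read the wrist's pose just before it. There is no depth.
A pose or a line that the arm cannot do raises env.MotionError and nothing moves.
- env.sign_off(): hands the job in, once; it reports no verdict.
The state is a dict: "time_s": time; "qpos": joint angles; "dq": joint speeds; "joint_torque": joint torques, N m; "eef_pos": TCP position; "orientation": TCP orientation; "wrist_force": force on the tool from outside, world axes, zero at the start; "torque": the same for the moment, N m; "width": opening from 0.0 (shut) to 1.0 (fully open).
Only numpy, scipy, OpenCV 4.12 (cv2) and the standard library are available. Lean on these libraries where they do the work, as an engineer would, in place of code of your own. Each camera call takes 0.05 s, during which the arm holds its last target.

TASK

Pack the finish-mixing pots away in the metal paint kettle. Stand the fallen small cream pot upright on the bench and let go of it, and nest the grey-blue middle pot in the kettle; then nest the small pot in the middle pot, so that each pot sits level with its collar down on the rim below it. Last, swing the kettle's carry handle up and over until it rests against its stop and stays there, leaving the kettle standing about where it is and the other things on the bench undisturbed.

Things in the scene. Friction and masses are not known exactly. Their poses are not given: they have to be found in the camera images.
- kettle: Round sheet-metal paint kettle, loose, 0.7 kg with its handle, standing open on the bench (z = 0). Outside 90 mm across at the foot, 108 mm at the rim; wall and floor 4 mm. Origin: centre of the underside; z up. The folded handle reaches out on its -x side, roughly towards the robot; the handle's hinge axis is parallel to its y. Ears stand out to 69 mm from the axis at +y and -y.
- kettle_rim (a point): Centre of the kettle's mouth, 90 mm above the bench, same axes as the kettle; the mouth is 100 mm across inside. The middle pot nests here: its collar rests on this rim, its underside then 20 mm above the kettle's, with 3.5 mm play all round.
- handle_hinge (a point): Point on the kettle's axis at the height of the handle's hinge axis, 78 mm above the kettle's underside; the hinge axis runs through it along this frame's y (same axes as the kettle's).
- kettle_handle (a joint): Angle of the carry handle, rad. 0: folded, sloping 10 degrees above level on the kettle's -x side. It grows as the handle swings up and over towards the kettle's +x: upright at 1.40; at 1.66 it leans 15 degrees past upright against its stop pins and stays there by its own weight. Let go short of upright it falls back. The hinge is nearly free, the handle weighs 0.12 kg.
- handle_grip (a point): Centre of the handle's black round grip tube, which turns freely on its wire: 18 mm diameter, 70 mm long along this point's y (parallel to the hinge axis), 105 mm from the hinge axis, about 96 mm above the bench when folded. The handle is a steel wire loop 131 mm wide; swinging, its grip passes clear over both nested pots.
- middle_pot: Middle pot, grey-blue plastic, 100 mm tall, 0.16 kg (varies), loose, upright on the bench, open at the top. Origin: centre of the underside; z: its axis, towards the mouth. Tapered body, 76 mm diameter at the foot, 93 mm just under the collar. Flat collar ring, 112 mm diameter, 5 mm thick, its underside 70 mm above the foot. Above it a straight neck up to the rim.
- middle_pot_rim (a point): Centre of the middle pot's mouth, 100 mm above its foot, same axes. The neck below it is 25 mm tall, 88 mm outside and 72 mm inside diameter: a wall 8 mm thick to pinch. The small pot nests here: its collar rests on this rim, its underside then 34 mm above the middle pot's, with 2.5 mm play all round.
- small_pot: Small pot, cream plastic, 96 mm tall, 0.10 kg (varies), loose; lies on its side at first, on its foot edge and collar, mouth to the right (-y, give or take 20 degrees) and 12 degrees upward. Origin: centre of its underside; z: its axis, towards the mouth. Tapered body, 54 mm diameter at the foot, 67 mm just under the collar. Let go leaning less than about 20 degrees it settles on its foot.
- small_pot_rim (a point): Centre of the small pot's mouth, 96 mm from its foot, same axes as the pot. The straight neck below it is 25 mm tall, 62 mm outside and 50 mm inside diameter. Under the neck is the flat collar ring, 82 mm diameter, 5 mm thick, its underside 66 mm from the foot.
- sanding_block: Bystander: brown sanding block, 64 x 112 x 36 mm, lying nearer the robot than the work; origin at the centre of its underside.
- offcut_0: Bystander: long pale wood offcut, 45 x 130 x 30 mm, lying nearer the robot than the work; origin at the centre of its underside.
- offcut_1: Bystander: short brown wood offcut, 60 x 90 x 22 mm, lying beyond the work at the right; origin at the centre of its underside.
- try_square: Bystander: try square with a wooden stock, 184 x 115 x 17 mm, lying beyond the kettle; origin at the centre of its underside.

How it is judged:
By the outcome, as a careful person would: the job done as asked, in the order asked, and still so for the second after the job is handed in, with the robot touching nothing.
It also fails if it takes over 72 s, if anything falls off the work surface, if the arm or the gripper's body presses on something with over 40 N, if the wrist force passes 120 N, or if a joint passes its speed limit or range.

## Working session

There is one attempt and no reset: what is moved stays moved. The work goes in short steps, each a Python script; the robot and the scene stay as the last script left them, time stands still between calls to the robot, and variables do not carry over. Pictures are saved under pics/ and viewed, and the job is handed in when it is done.

```bash
ls; mkdir -p pics; python3 - <<'E'
from cell import env
import cv2
s=env.sense();print(s)
for n in("scene","top","wrist"):
    c=env.camera(n);cv2.imwrite(f"pics/a_{n}.png",c["frame"]);print(n,{k:(v.tolist() if hasattr(v,'tolist') else v) for k,v in c.items() if k!="frame"})
E
```

```text
pics
{'time_s': 0.0, 'qpos': array([ 9.25712153e-01,  3.81192620e-01,  1.29827207e+00, -1.08976076e-05,
        1.46355567e+00, -2.15283707e-01]), 'dq': array([ 2.07567673e-03,  2.49359967e-03, -9.64641445e-05,  5.36996254e-04,
       -4.36911285e-04,  9.87441806e-04]), 'joint_torque': array([ 1.11270660e-03, -4.37916470e+01, -2.24564016e+01,  7.14326114e-02,
        3.50585044e-02, -7.45412581e-05]), 'eef_pos': array([228.98741312, 499.72793388, 217.43577703]), 'orientation': array([ 0.33609067,  1.54497112, -0.33814921]), 'wrist_force': array([-0.42447854, -0.71259352,  0.05255603]), 'torque': array([ 0.0315314 , -0.04389027, -0.0061461 ]), 'width': 0.9999751935861692}
scene {'K': [[436.8328165949028, 0.0, 278.98094190112204], [0.0, 436.8328165949028, 213.80304218113295], [0.0, 0.0, 1.0]], 'distortion': [0.0016938308497616334, 0.0, 0.0, 0.0, 0.0], 'R': [[0.8809341432379472, -0.4732350278387657, 0.001908848885255569], [-0.3630892514597485, -0.6784720874041296, -0.63862494634009], [0.3035147949475011, 0.5618934374415899, -0.7695157790507289]], 't': [-490.375657869215, 234.13850873380
[... 252 characters left out ...]
, 0.004355825856834978], [-0.9865707142432883, -0.01629992368686417, -0.16251934741836072], [0.16256851292485777, -0.0017291933336793994, -0.9866957426156326]], 't': [-65.53486548694907, 561.8536520869914, 1411.327450053192]}
wrist {'K': [[318.7380984206005, 0.0, 277.71284472539475], [0.0, 318.7380984206005, 212.30244261062884], [0.0, 0.0, 1.0]], 'distortion': [-0.0362755071211059, 0.0, 0.0, 0.0, 0.0], 'mount': [[-0.0011446747295794934, -0.2748038208969522, 0.9614996358502677, -166.36600967541966], [0.999999329708004, -0.0004819377695163973, 0.0010527675560900638, -0.4989383370984646], [0.00017407844296279368, 0.9615001964411762, 0.274804188360137, -71.01702207914111], [0.0, 0.0, 0.0, 1.0]]}
```

View pics/a_scene.png

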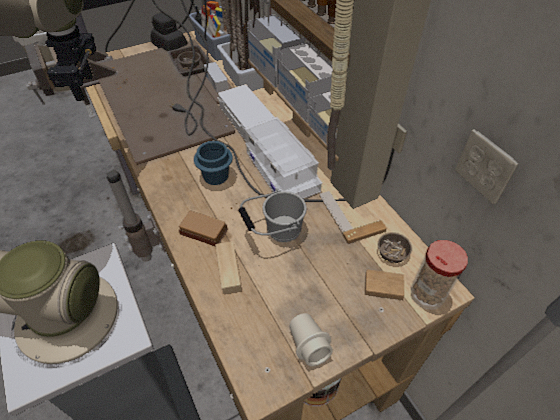

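View pics/a_top.png

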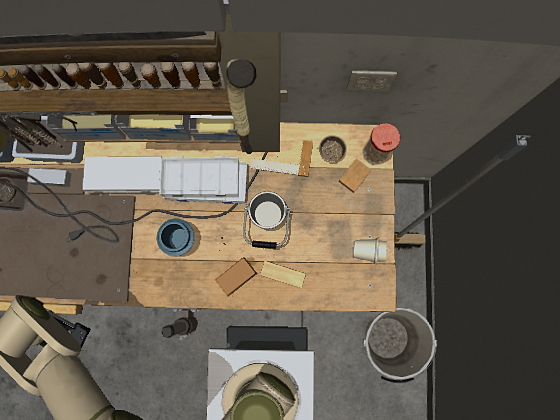

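View pics/a_wrist.png

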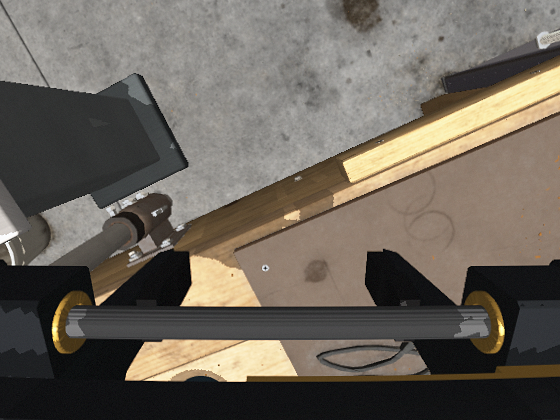

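The pictures show the kettle at about (268,210) in the top view, with its handle folded towards the robot. The middle pot is at (175,237), and the small pot lies at (370,250) with its mouth to the left of the picture. The next step is crops and rays.

```bash
cat > h.py <<'E'
import numpy as np,cv2
from scipy.spatial.transform import Rotation as Rn
def und(c,p):
    return cv2.undistortPoints(np.array(p,float).reshape(-1,1,2),c["K"],c["distortion"])[:,0]
def camRt(c,s=None):
    if "R" in c: return np.array(c["R"]),np.array(c["t"])
    T=np.eye(4);T[:3,:3]=Rn.from_rotvec(s["orientation"]).as_matrix();T[:3,3]=s["eef_pos"]
    M=np.linalg.inv(T@np.array(c["mount"]));return M[:3,:3],M[:3,3]
def rays(c,p,s=None):
    for k in("K","distortion"): c[k]=np.array(c[k],float)
    R,t=camRt(c,s);u=und(c,p);d=np.c_[u,np.ones(len(u))]@R
    return -R.T@t,d
def onplane(c,p,z,s=None):
    o,d=rays(c,p,s);return o+d*((z-o[2])/d[:,2])[:,None]
def proj(c,X,s=None):
    R,t=camRt(c,s)
    return cv2.projectPoints(np.array(X,float).reshape(-1,3),cv2.Rodrigues(R)[0],t,np.array(c["K"],float),np.array(c["distortion"],float))[0][:,0]
def crop(f,x0,y0,x1,y1,k,name):
    cv2.imwrite(name,cv2.resize(f[y0:y1,x0:x1],None,fx=k,fy=k,interpolation=cv2.INTER_NEAREST))
E
python3 - <<'E'
import cv2
from h import *
f=cv2.imread("pics/a_top.png")
crop(f,140,170,300,290,5,"pics/b1.png")
crop(f,300,200,420,290,6,"pics/b2.png")
f=cv2.imread("pics/a_scene.png")
crop(f,180,130,340,250,5,"pics/b3.png")
crop(f,270,290,370,380,6,"pics/b4.png")
from cell import env
c=env.camera("top")
for p,z in(((268,210),90),((175,237),100),((370,250),30),((372,230),0),((265,245),96),((250,151),0),((395,300),0),((130,300),0)):print(p,onplane(c,[p],z))
E
```

```text
(268, 210) [[562.58656212 -16.76173024  90.        ]]
(175, 237) [[477.02925232 251.36276971 100.        ]]
(370, 250) [[ 454.8013319  -326.97574086   30.        ]]
(372, 230) [[ 520.0253877  -339.61903658    0.        ]]
(265, 245) [[458.95993855 -10.32332215  96.        ]]
(250, 151) [[768.02615456  47.1072175    0.        ]]
(395, 300) [[ 3.04505984e+02 -4.08912899e+02  2.27373675e-13]]
(130, 300) [[290.10856077 405.19010026   0.        ]]
```

View pics/b1.png

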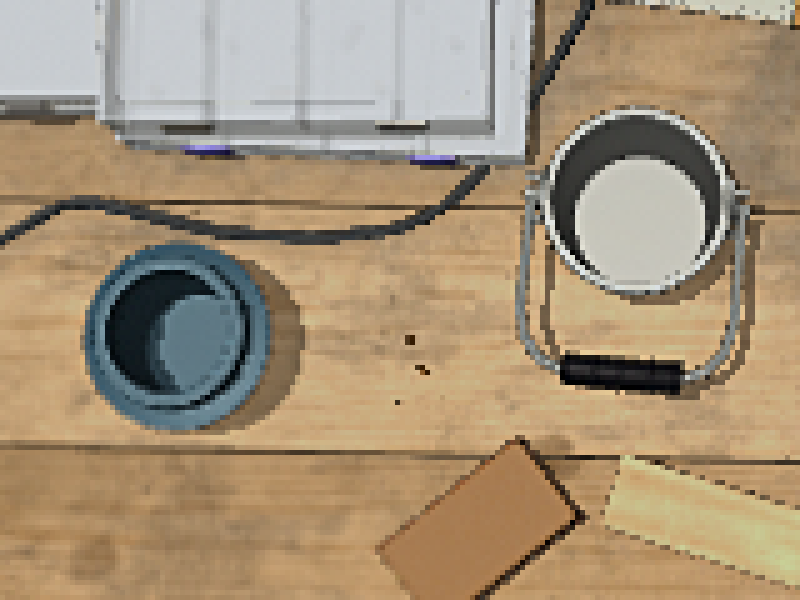

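View pics/b2.png

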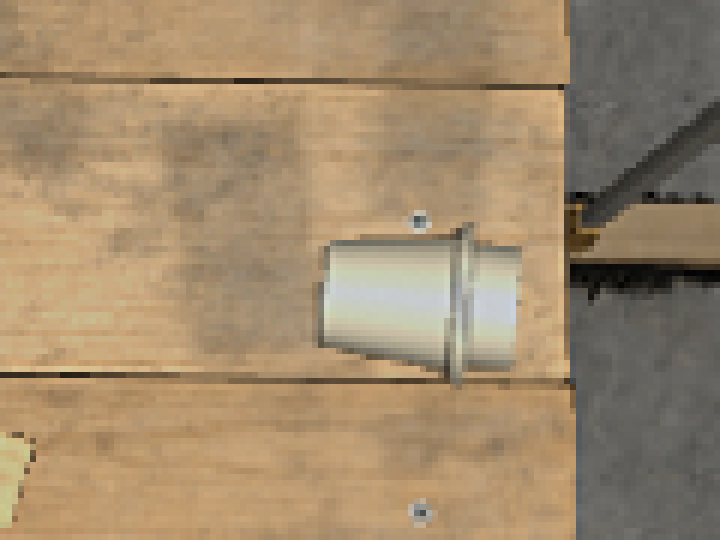

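View pics/b3.png

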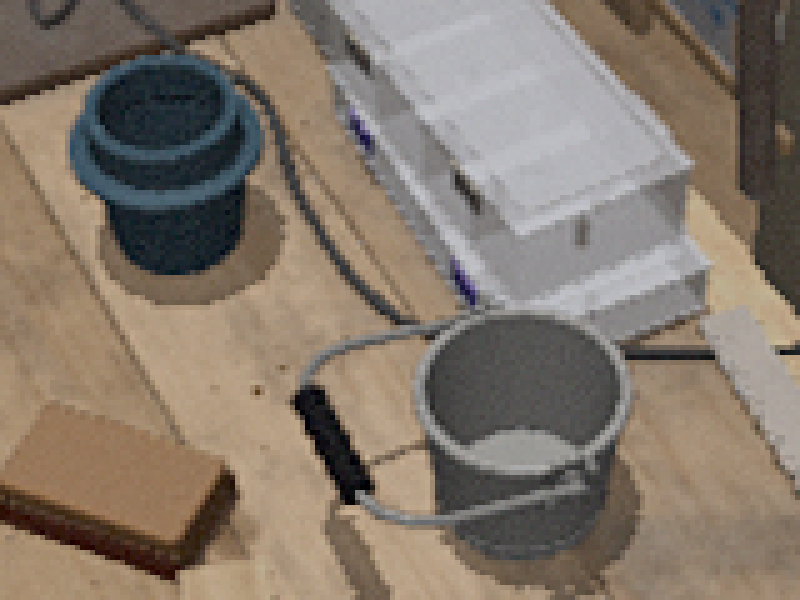

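View pics/b4.png

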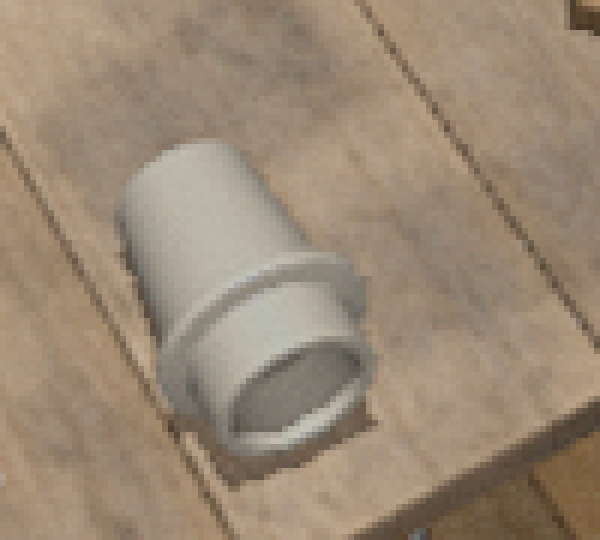

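```bash
cat > m.py <<'E'
import cv2,numpy as np
from h import *
def big(m):
    n,l,s,_=cv2.connectedComponentsWithStats(m.astype(np.uint8)*255)
    i=1+np.argmax(s[1:,4]);return (l==i)
def hsv(f):return [a.astype(int) for a in cv2.split(cv2.cvtColor(f,cv2.COLOR_BGR2HSV))]
def contour(m):
    return max(cv2.findContours(m.astype(np.uint8),cv2.RETR_EXTERNAL,cv2.CHAIN_APPROX_NONE)[0],key=len)[:,0].astype(float)
def roi(m,x0,y0,x1,y1):
    o=np.zeros_like(m);o[y0:y1,x0:x1]=m[y0:y1,x0:x1];return o
def circfit(P,r=None):
    from scipy.optimize import least_squares
    c0=P[:,:2].mean(0)
    g=least_squares(lambda v:np.hypot(*(P[:,:2]-v[:2]).T)-v[2],[*c0,50],loss='soft_l1')
    return g.x,np.sqrt(np.mean(g.fun**2))
E
python3 - <<'E'
from m import *
from cell import env
c=env.camera("top");H,S,V=hsv(c["frame"]);f=c["frame"]
# middle pot
m=big(roi((H>92)&(H<118)&(S>70),140,200,215,270));C=contour(m);print("mid n",len(C),C.min(0),C.max(0))
P=onplane(c,C,73);print(circfit(P))
# kettle
k=roi((S<60),245,185,292,232);C=contour(big(k));
P=onplane(c,C,90);print("kettle",C.min(0),C.max(0),circfit(P))
# grip
g=big(roi(V<50,245,236,285,252));ys,xs=np.nonzero(g);print("grip",onplane(c,[[xs.mean(),ys.mean()]],96),len(xs))
Cg=contour(g);r=cv2.minAreaRect(onplane(c,Cg,96)[:,:2].astype(np.float32));print(r)
# small
s=big(roi((S<65)&(V>90),350,232,390,266));C=contour(s);print("small",C.min(0),C.max(0),s.sum())
P=onplane(c,C,35);print(cv2.minAreaRect(P[:,:2].astype(np.float32)))
o=f.copy();o[s]=(0,0,255);o[m]=(0,255,255);o[big(k)]=(0,255,0);o[g]=(255,0,255);crop(o,145,175,400,285,3,"pics/c1.png")
E
```

```text
mid n 102 [157. 219.] [193. 255.]
(array([481.21420061, 257.37410969,  53.36665002]), np.float64(0.9144754494319886))
kettle [245. 191.] [289. 231.] (array([556.23102465, -13.57145497,  61.43730683]), np.float64(8.182115995748552))
grip [[460.66631277  -7.3556595   96.        ]] 132
((460.8905334472656, -6.935779571533203), (69.58546447753906, 17.270357131958008), 84.6092300415039)
small [353. 237.] [386. 263.] 662
((455.08636474609375, -324.6088562011719), (100.84062194824219, 79.1739730834961), 89.09931945800781)
```

View pics/c1.png

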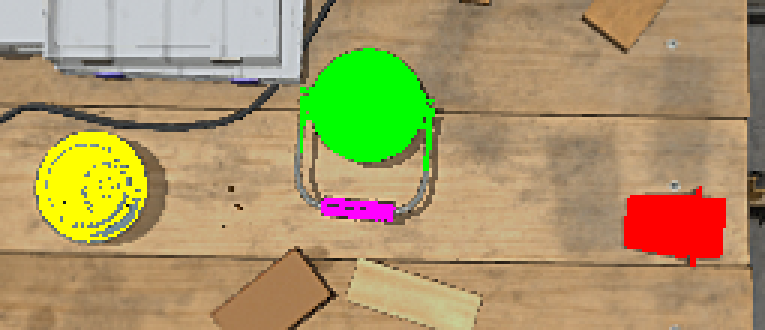

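```bash
python3 - <<'E'
from m import *
from cell import env
c=env.camera("top");H,S,V=hsv(c["frame"]);f=c["frame"]
k=big(roi((S<60),245,185,292,232)).astype(np.uint8)
k=cv2.morphologyEx(k,cv2.MORPH_OPEN,cv2.getStructuringElement(cv2.MORPH_ELLIPSE,(21,21)))
C=contour(k);P=onplane(c,C,90);print("kettle",circfit(P))
s=big(roi((S<65)&(V>90),350,232,390,266))
for x in range(353,387):
    y=np.nonzero(s[:,x])[0];print(x,y.min(),y.max(),end="; ")
al=np.sin(np.radians(12))
def pt(x,along):
    y=np.nonzero(s[:,x])[0];return onplane(c,[[x,(y.min()+y.max())/2]],26.4+along*al)[0]
print()
for x in(356,360,364,368,372,378,380,382,384):
    p=pt(x,50);a=-(p[1]+285);p=pt(x,a*1.0);print(x,p)
E
```

```text
kettle (array([563.73422863, -13.62559388,  54.55314618]), np.float64(1.0174409432339007))
353 247 256; 354 242 257; 355 240 257; 356 240 257; 357 240 257; 358 240 257; 359 240 258; 360 240 258; 361 240 258; 362 240 258; 363 240 258; 364 240 259; 365 240 259; 366 240 259; 367 240 259; 368 240 259; 369 240 259; 370 240 260; 371 240 260; 372 240 260; 373 240 260; 374 240 259; 375 240 263; 376 240 263; 377 237 260; 378 237 260; 379 241 260; 380 241 260; 381 241 260; 382 241 260; 383 241 260; 384 241 260; 385 241 259; 386 241 250; 
356 [ 459.18121563 -284.82598501   26.00868174]
360 [ 457.5878725  -296.64587118   28.53492781]
364 [ 455.99636949 -308.43338217   31.06333146]
368 [ 455.92390739 -320.20347309   33.59714147]
372 [ 454.33342954 -331.92959471   36.13067029]
378 [ 458.75666746 -349.54515319   39.9541134 ]
380 [ 452.66779234 -355.30971088   41.20990678]
382 [ 452.62835126 -361.14214137   42.48281628]
384 [ 452.58820743 -366.96806869   43.75665935]
```

```bash
python3 - <<'E'
from m import *
from cell import env
c=env.camera("top")
print(onplane(c,[[353.2,248.5]],52.8),onplane(c,[[375.4,263],[378,237]],40.6),onplane(c,[[386.7,250]],75),onplane(c,[[396.5,250]],0))
d=env.camera("scene");
# two-view check: collar extremes in scene (crop b4 /6 + (270,290))
foot=np.array([459.0,-279,26.4]);ax=np.array([-np.sin(np.radians(4.5))*np.cos(np.radians(12)),-np.cos(np.radians(4.5))*np.cos(np.radians(12)),np.sin(np.radians(12))])
f=d["frame"].copy()
def ring(a,r):
    u=np.cross(ax,[0,0,1]);u/=np.linalg.norm(u);v=np.cross(ax,u);t=np.linspace(0,6.28,40)[:,None]
    return foot+a*ax+r*(np.cos(t)*u+np.sin(t)*v)
g=c["frame"].copy()
for a,r,col in((0,27,(0,0,255)),(66,41,(0,255,0)),(71,41,(0,255,0)),(96,31,(255,0,0))):
    for im,cam in((f,d),(g,c)):
        for p in proj(cam,ring(a,r)): im[int(round(p[1])),int(round(p[0]))]=col
o=np.hstack([cv2.resize(f[290:380,270:370],None,fx=4,fy=4,interpolation=0),cv2.resize(g[205:295,330:420],None,fx=4,fy=4,interpolation=0)]);cv2.imwrite("pics/d1.png",o)
E
```

```text
[[ 456.62129006 -272.17209448   52.8       ]] [[ 414.90644807 -340.9842463    40.6       ]
 [ 493.61215984 -349.88777092   40.6       ]] [[ 451.41168159 -368.26064301   75.        ]] [[ 458.44553825 -415.88295597    0.        ]]
```

View pics/d1.png

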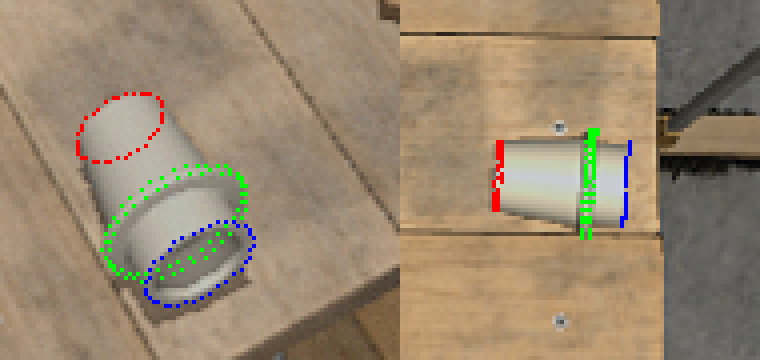

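```bash
cat > plan.py <<'E'
from h import *
az=np.radians(4.5)
hm=np.array([-np.sin(az),-np.cos(az),0]);el=np.radians(12)
m=hm*np.cos(el)+np.array([0,0,1])*np.sin(el)
p=-hm*np.sin(el)+np.array([0,0,1])*np.cos(el)
FOOT=np.array([458.5,-279.5,26.4])
def tool(d,zt):
    """x=d, z along zt"""
    d=d/np.linalg.norm(d);z=zt-d*(d@zt);z/=np.linalg.norm(z);return np.c_[d,np.cross(z,d),z]
def rv(M):return Rn.from_matrix(M).as_rotvec()
def grasp(th,sgn):
    d=-p*np.cos(th)-m*np.sin(th);return tool(d,sgn*m)
def up(th,sgn,yaw):
    M=np.c_[hm,np.cross([0,0,1],hm),[0,0,1]] # frame h,s,z ; rotate about horizontal by (90-12)
    a=np.cross(hm,[0,0,1]);R=Rn.from_rotvec(a*(np.pi/2-el)).as_matrix()
    return Rn.from_rotvec([0,0,yaw]).as_matrix()@R@grasp(th,sgn)
E
python3 - <<'E'
from plan import *
from cell import env
for thd in(0,12,20):
  for sgn in(1,-1):
    th=np.radians(thd)
    q=env.solve_ik(FOOT+87*m,rv(grasp(th,sgn)));q2=env.solve_ik(FOOT+87*m-90*grasp(th,sgn)[:,0],rv(grasp(th,sgn)))
    print(thd,sgn,None if q is None else np.round(q,2),None if q2 is None else np.round(q2,2))
    for yaw in(0,30,60,90,120):
      for pos in((450,-300),(470,-250),(420,-200),(520,-250)):
        M=up(th,sgn,np.radians(yaw));assert abs((M[:,0])[2]+np.sin(th))<1e-6
        q=env.solve_ik(np.array([*pos,88.]),rv(M))
        if q is not None:print("  up",yaw,pos,np.round(q,2))
E
```

```text
0 1 [-0.81  0.58  1.54 -0.2   0.89 -0.61] [-0.78  0.45  1.47 -0.18  1.09 -0.63]
  up 0 (450, -300) [-0.32  0.93  1.85  4.49  1.49  1.22]
  up 30 (450, -300) [-0.52  0.98  2.24  3.75  1.63  1.61]
  up 30 (470, -250) [-0.35  0.96  2.19  3.91  1.58  1.58]
  up 30 (420, -200) [-0.25  1.03  2.33  4.03  1.71  1.74]
  up 30 (520, -250) [-0.31  0.93  2.05  3.96  1.46  1.45]
  up 60 (450, -300) [-1.02  1.12  2.45  2.68  1.96  1.38]
  up 60 (470, -250) [-0.83  1.14  2.47  2.88  2.03  1.46]
  up 60 (520, -250) [-0.7   1.02  2.32  3.04  1.76  1.55]
  up 90 (450, -300) [-1.36  0.99  2.26  1.86  1.6   1.48]
  up 90 (470, -250) [-1.25  1.03  2.34  1.96  1.66  1.36]
  up 90 (520, -250) [-1.09  0.98  2.23  2.12  1.61  1.51]
  up 120 (450, -300) [-1.37  0.93  1.87  1.34  1.65  1.9 ]
  up 120 (470, -250) [-1.3   0.93  1.97  1.41  1.61  1.81]
  up 120 (420, -200) [-1.39  0.95  2.17  1.3   1.58  1.59]
  up 120 (520, -250) [-1.19  0.93  1.89  1.51  1.59  1.9 ]
0 -1 [-0.81  0.58  1.54 -0.2   0.89  2.53] [-0.78  0.45  1.47 -0.18  1.09  2.51]
  up 0 (450, -300) [-0.32  0.93  1.85  4.49  1.49 -1.92]
  up 30 (
[... 3696 characters left out ...]

  up 30 (420, -200) [-0.29  0.7   2.31  4.02  1.13 -1.68]
  up 30 (520, -250) [-0.34  0.69  2.02  4.1   0.95 -1.94]
  up 60 (450, -300) [-1.    0.72  2.39  2.74  1.19 -1.56]
  up 60 (470, -250) [-0.82  0.73  2.41  2.93  1.22 -1.57]
  up 60 (520, -250) [-0.7   0.69  2.26  3.04  1.03 -1.55]
  up 90 (450, -300) [-1.31  0.69  2.22  1.82  1.15 -1.33]
  up 90 (470, -250) [-1.2   0.69  2.3   1.97  1.16 -1.43]
  up 90 (520, -250) [-1.05  0.68  2.19  2.07  1.08 -1.32]
  up 120 (450, -300) [-1.33  0.72  1.87  1.21  1.38 -1.02]
  up 120 (470, -250) [-1.26  0.7   1.96  1.29  1.32 -1.08]
  up 120 (420, -200) [-1.35  0.68  2.16  1.26  1.3  -1.27]
  up 120 (520, -250) [-1.15  0.72  1.88  1.37  1.29 -1.  ]
```

```bash
python3 - <<'E'
from plan import *
from cell import env
th=np.radians(15);G=grasp(th,1);d=G[:,0];g=FOOT+87.5*m
print("grasp",g,"d",d)
env.move_ptp(g-140*d,rv(G));s=env.sense();c=env.camera("wrist")
cv2.imwrite("pics/e_wrist.png",c["frame"]);cv2.imwrite("pics/e_scene.png",env.camera("scene")["frame"])
print(s["time_s"],s["eef_pos"],s["qpos"])
print(proj(c,[FOOT+96*m,FOOT+71*m,FOOT],s))
E
```

```text
grasp [ 451.78484958 -364.82407609   44.59227295] d [ 0.00410623  0.05217462 -0.99862953]
3.5583 [ 451.62190607 -371.57693013  184.47864947] [-0.9075174   0.48099503  1.23109998  0.03559936  1.46813134 -0.83436193]
[[277.68926569 205.01186527]
 [277.7053047  179.62972676]
 [277.75090639 107.57701921]]
```

View pics/e_wrist.png

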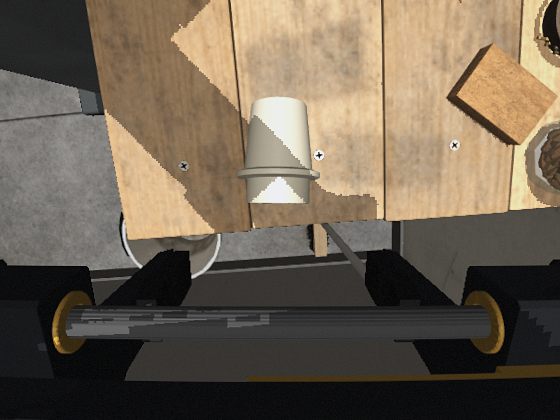

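View pics/e_scene.png

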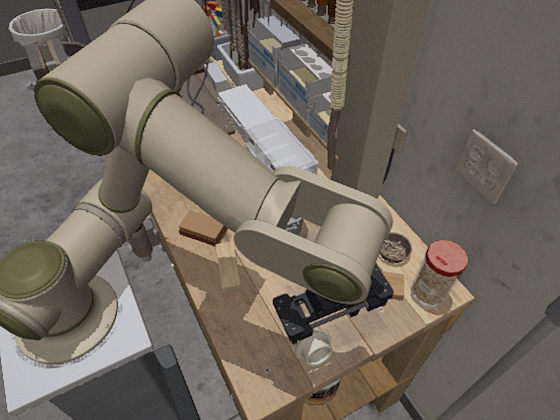

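The wrist view shows the pot centred at column 278 with the collar at row 174. Both agree with the prediction, so I'll grasp it.

```bash
python3 - <<'E'
from plan import *
from cell import env
th=np.radians(15);G=grasp(th,1);d=G[:,0];g=FOOT+87.5*m
print(env.move_linear(g,feed=120,contact_N=8))
print(env.sense()["eef_pos"])
print(env.grip(0.0,20));s=env.sense();print(s["width"]*88,s["time_s"],s["wrist_force"])
env.move_linear(g+[0,0,200],feed=200)
s=env.sense();print(s["width"]*88,s["time_s"],s["eef_pos"])
U=up(th,1,np.radians(120))
env.move_ptp([450,-300,220],rv(U));s=env.sense();print(s["width"]*88,s["time_s"],s["eef_pos"],s["wrist_force"])
cv2.imwrite("pics/f_scene.png",env.camera("scene")["frame"]);cv2.imwrite("pics/f_top.png",env.camera("top")["frame"]);cv2.imwrite("pics/f_w.png",env.camera("wrist")["frame"])
E
```

```text
False
[ 452.04516926 -365.1325816    45.22942131]
False
42.097908135681436 5.7583 [-0.04479475  0.0759576   1.79271516]
0.6338274187863585 6.9083 [ 451.5026415  -364.49656538  243.48817161]
0.3383701085320821 9.6083 [ 450.05909108 -299.99344664  220.00492722] [-0.69788324 -0.31669198  0.69710249]
```

View pics/f_scene.png

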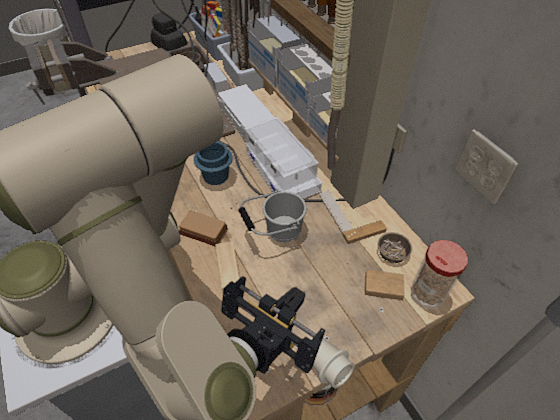

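View pics/f_w.png

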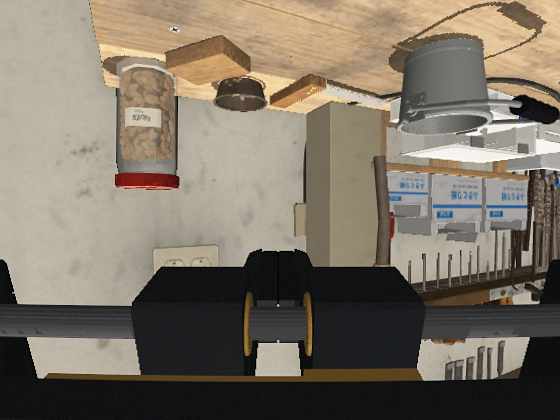

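```bash
python3 - <<'E'
from h import *
f=cv2.imread("pics/f_scene.png");g=cv2.imread("pics/f_top.png")
cv2.imwrite("pics/f2.png",np.hstack([cv2.resize(f[310:410,280:380],None,fx=4,fy=4,interpolation=0),cv2.resize(g[205:305,320:420],None,fx=4,fy=4,interpolation=0)]))
E
```

```text
(no output)
```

View pics/f2.png

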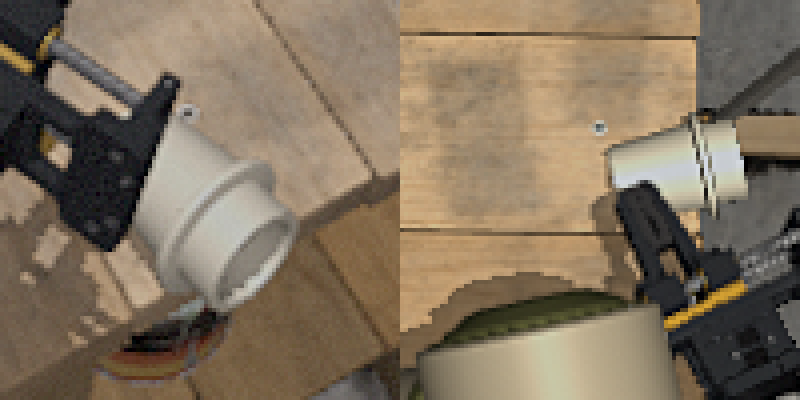

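```bash
python3 - <<'E'
from plan import *
from cell import env
print(env.sense()["eef_pos"])
env.grip(1.0)
# tool-down viewing pose from robot side
for R in (tool(np.array([0.,0,-1]),hm),):
    q=env.solve_ik([380,-330,330],rv(R));print(q)
    env.move_ptp([380,-300,330],rv(R))
s=env.sense();print(s["time_s"],s["eef_pos"])
f=env.camera("scene")["frame"];g=env.camera("top")["frame"];w=env.camera("wrist")["frame"]
cv2.imwrite("pics/g_top.png",g);cv2.imwrite("pics/g_scene.png",f)
cv2.imwrite("pics/g2.png",np.hstack([cv2.resize(f[310:410,280:380],None,fx=4,fy=4,interpolation=0),cv2.resize(g[205:305,320:420],None,fx=4,fy=4,interpolation=0)]))
cv2.imwrite("pics/g_w.png",w)
E
```

```text
[ 450.0627162  -299.96892526  220.04078875]
[-0.95073051  0.23940958  1.18604353  0.          1.71613955 -0.87219069]
13.7917 [ 379.91195844 -299.99896133  329.70553565]
```

View pics/g2.png

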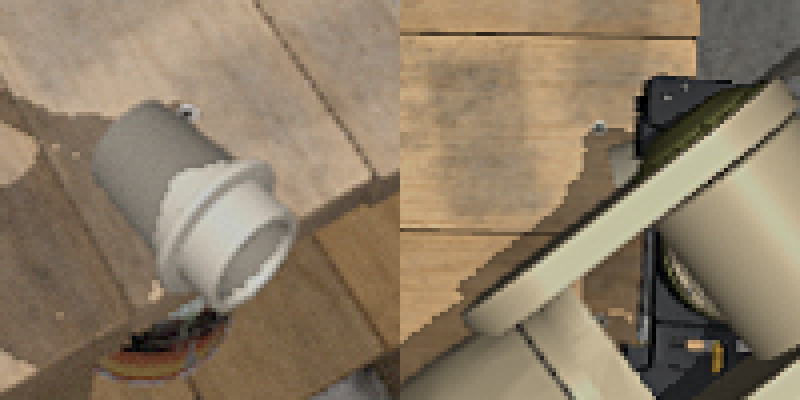

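View pics/g_w.png

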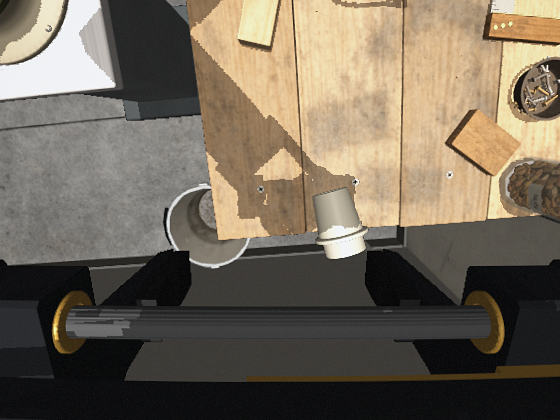

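```bash
python3 - <<'E'
from m import *
f=cv2.imread("pics/g_scene.png");g=cv2.imread("pics/g_w.png");t=cv2.imread("pics/f_top.png")
cv2.imwrite("pics/g3.png",cv2.resize(g[170:280,290:400],None,fx=5,fy=5,interpolation=0))
cv2.imwrite("pics/g4.png",cv2.resize(f[320:400,290:370],None,fx=7,fy=7,interpolation=0))
cv2.imwrite("pics/g5.png",cv2.resize(t[225:285,350:430],None,fx=8,fy=8,interpolation=0))
E
```

```text
(no output)
```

View pics/g3.png

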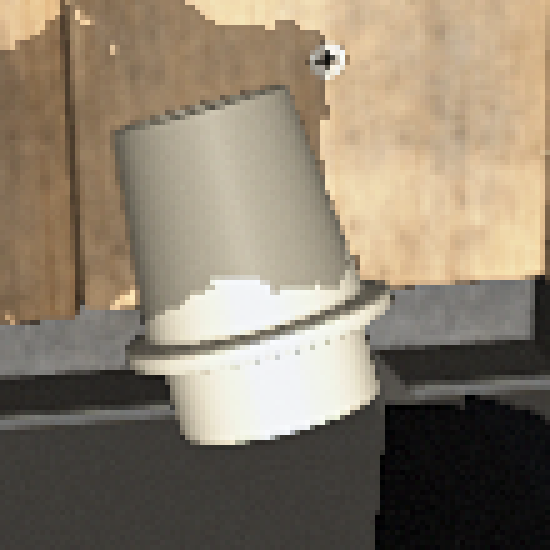

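View pics/g4.png

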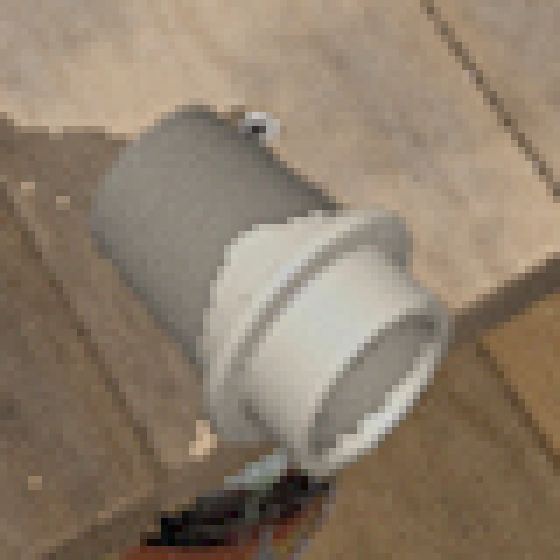

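View pics/g5.png

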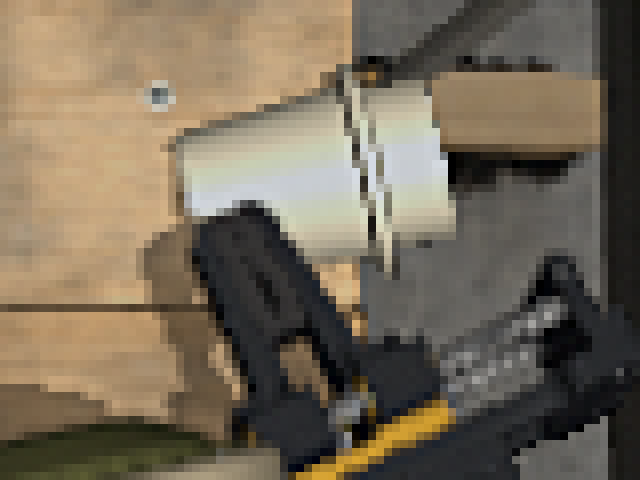

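```bash
python3 - <<'E'
from m import *
from cell import env
s=env.sense();w=env.camera("wrist");sc=env.camera("scene");t=env.camera("top")
def tri(L):
    A=np.zeros((3,3));b=np.zeros(3)
    for c,p,ss in L:
        o,d=rays(c,[p],ss);d=d[0]/np.linalg.norm(d[0]);Pm=np.eye(3)-np.outer(d,d);A+=Pm;b+=Pm@o
    X=np.linalg.solve(A,b);return X,[np.round(proj(c,X,ss)[0]-p,1) for c,p,ss in L]
print("collar",tri([(w,(342.1,234.5),s),(sc,(334,366.4),None),(t,(396,246.4),None)]))
for h in(25,33,40):print(h,onplane(w,[(315.8,241),(368.4,228),(342.1,234.5)],h,s),onplane(t,[(393.1,233.8),(399,259),(396,246.4)],h))
for h in(27,53):print("foot",h,onplane(w,[(313.6,196),(347.4,187.5)],h,s),onplane(t,[(350+178/8,225+142/8),(350+190/8,225+215/8)],h))
print("neck end top",onplane(w,[(330,258),(365.5,249)],35,s))
E
```

```text
collar (array([ 467.9411994 , -403.6723425 ,   38.91563599]), [array([-1.3,  1. ]), array([ 0., -0.]), array([-0.5, -0.7])])
25 [[ 430.84946204 -415.07459203   25.        ]
 [ 513.97675527 -400.03886059   25.        ]
 [ 472.58248922 -407.50924224   25.        ]] [[ 505.93486794 -400.14938457   25.        ]
 [ 428.7820379  -417.04625197   25.        ]
 [ 467.23569036 -408.43653289   25.        ]]
33 [[ 430.06911488 -411.9335347    33.        ]
 [ 511.78505062 -397.15308394   33.        ]
 [ 471.09358753 -404.49663144   33.        ]] [[ 504.94783557 -398.25117068   33.        ]
 [ 428.21800752 -415.05539847   33.        ]
 [ 466.46083205 -406.49288347   33.        ]]
40 [[ 429.38631111 -409.18510953   40.        ]
 [ 509.86730906 -394.62802937   40.        ]
 [ 469.79079854 -401.860597     40.        ]] [[ 504.08418224 -396.59023353   40.        ]
 [ 427.72448093 -413.31340166   40.        ]
 [ 465.78283103 -404.79219023   40.        ]]
foot 27 [[ 430.69535674 -341.60501752   27.        ]
 [ 481.95522237 -332.5332743    27.        ]] [[ 477.31004116 -334.70473817   27.        ]
 [ 449.49258114 -338.99613454   27.        ]]
foot 53 [[ 428.15695749 -335.42435191   53.        ]
 [ 476.57627905 -326.85531556   53.        ]] [[ 474.60853784 -329.69480898   53.        ]
 [ 447.2874267  -333.90963366   53.        ]]
neck end top [[ 450.84105165 -441.43619988   35.        ]
 [ 506.70938377 -430.73248395   35.        ]]
```

```bash
sed -i 's/^az=.*/az=np.radians(-11)/; s/^FOOT=.*/FOOT=np.array([455.2,-338.7,25.8])/' plan.py; python3 - <<'E'
from plan import *
from cell import env
th=np.radians(15);G=grasp(th,1);d=G[:,0];g=FOOT+86.5*m
print("grasp",g,"d",d)
env.move_ptp(g-100*d,rv(G))
print(env.move_linear(g,feed=120,contact_N=6))
env.grip(0.80,10);s=env.sense();print(s["eef_pos"],s["width"]*88,s["time_s"],s["wrist_force"])
cv2.imwrite("pics/h_w.png",env.camera("wrist")["frame"]);f=env.camera("scene")["frame"];t=env.camera("top")["frame"]
cv2.imwrite("pics/h_s.png",np.hstack([cv2.resize(f[300:410,260:370],None,fx=4,fy=4,interpolation=0),cv2.resize(t[205:315,345:435],None,fx=4,fy=4,interpolation=0)]))
E
```

```text
grasp [ 471.34430473 -421.75524773   43.78436126] d [-0.00998617  0.0513744  -0.99862953]
False
[ 471.36443051 -421.77988839   43.8852088 ] 70.26591622272295 16.4917 [-0.18760286 -0.36457337  0.06217147]
```

View pics/h_w.png

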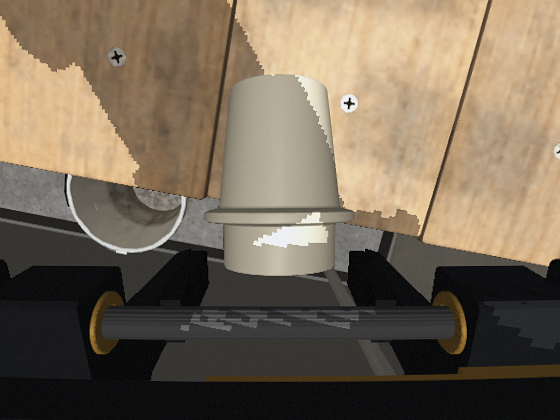

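View pics/h_s.png

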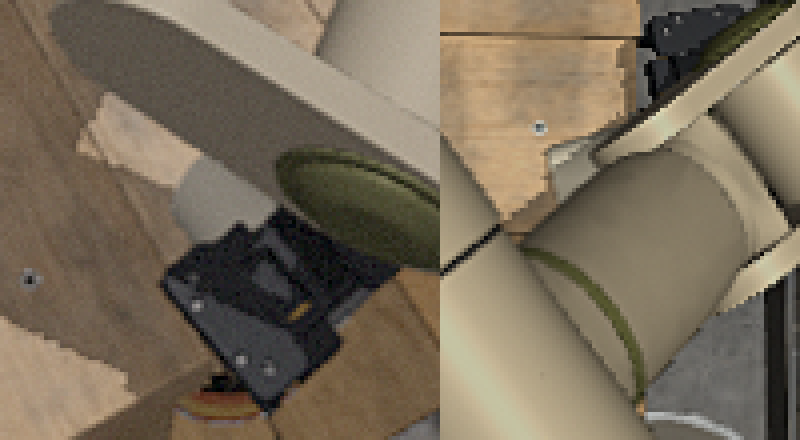

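```bash
python3 - <<'E'
from plan import *
from cell import env
for o,n in((0.72,15),(0.70,15),(0.68,20),(0.66,25)):
    r=env.grip(o,n);s=env.sense();print(o,r,round(s["width"]*88,2),round(s["time_s"],2),s["wrist_force"].round(2))
cv2.imwrite("pics/i_w.png",env.camera("wrist")["frame"])
E
```

```text
0.72 False 63.31 16.96 [0.24 0.03 0.88]
0.7 False 61.95 17.19 [-0.63  0.03 -0.61]
0.68 False 59.89 17.43 [-0.52 -0.13  0.22]
0.66 False 57.94 17.66 [-0.77 -0.48 -0.6 ]
```

View pics/i_w.png

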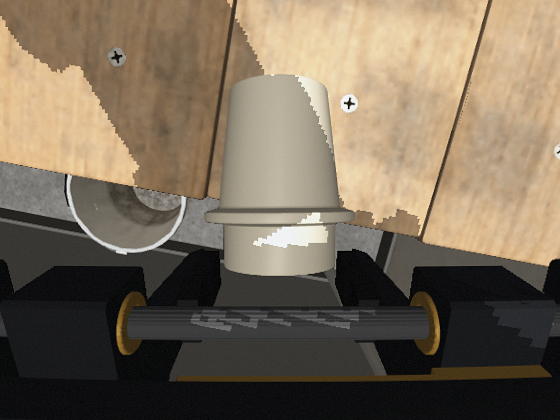

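```bash
python3 - <<'E'
from plan import *
from cell import env
for o,n in((0.63,25),(0.60,25)):
    r=env.grip(o,n);s=env.sense();print(o,r,round(s["width"]*88,2),round(s["time_s"],2),s["wrist_force"].round(2))
    cv2.imwrite(f"pics/j_w{o}.png",env.camera("wrist")["frame"])
E
```

```text
0.63 False 55.48 17.96 [-0.55 -0.89  0.6 ]
0.6 False 52.64 18.26 [ 0.93 -0.1  -0.01]
```

View pics/j_w0.6.png

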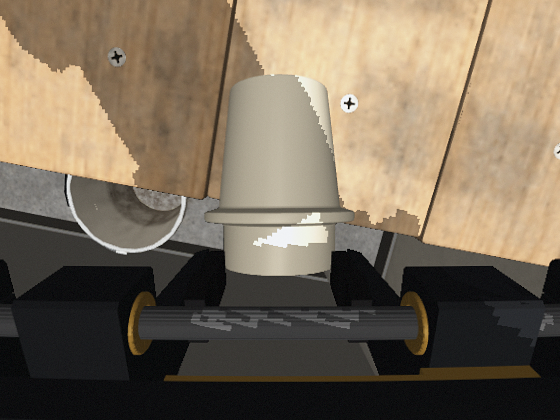

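```bash
python3 - <<'E'
from h import *
a=cv2.imread("pics/j_w0.6.png");b=cv2.imread("pics/f_w.png")
cv2.imwrite("pics/k.png",np.vstack([cv2.resize(cv2.convertScaleAbs(a[215:315,150:410],alpha=2.5,beta=20),None,fx=3,fy=3,interpolation=0),cv2.resize(cv2.convertScaleAbs(b[215:315,150:410],alpha=2.5,beta=20),None,fx=3,fy=3,interpolation=0)]))
E
```

```text
(no output)
```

View pics/k.png

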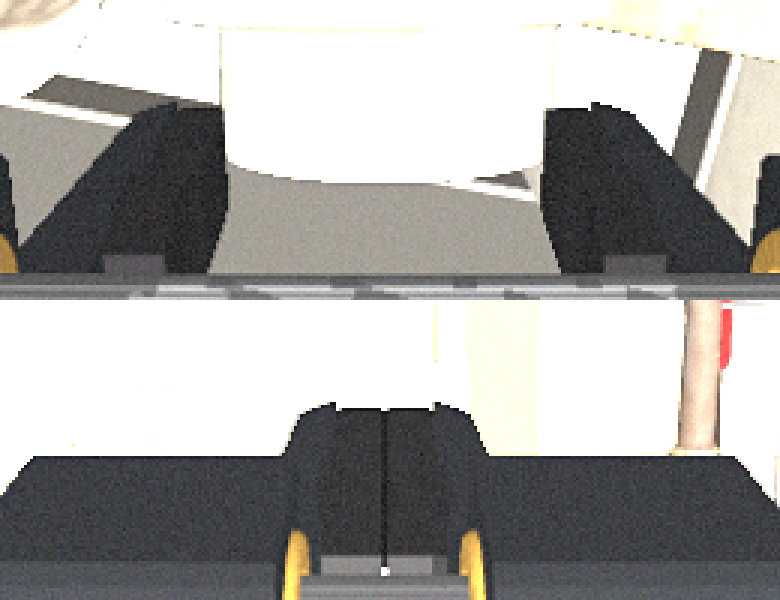

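The wrist picture shows the fingertips at rows 250–285. Taking the 18 mm pads at about 2 px/mm puts the tips at depth 160 mm, where the stated tip position should be at 195 mm. So the real fingertips sit about 37 mm short of where the stated TCP puts them. That fits both failed closings, which clipped only the top of the neck. I'll compensate for the offset and confirm it by contact.

```bash
echo "OFF=36.7
def cmd(P,M): return np.array(P,float)+OFF*M[:,0]" >> plan.py; python3 - <<'E'
from plan import *
from cell import env
th=np.radians(15);G=grasp(th,1);d=G[:,0];g=FOOT+85*m
env.grip(0.95,10)
print(env.move_linear(cmd(g,G),feed=80,contact_N=5));s=env.sense();print(s["eef_pos"],s["time_s"])
for o,n in((0.72,15),(0.62,20)):
    r=env.grip(o,n);s=env.sense();print(o,r,round(s["width"]*88,2),round(s["time_s"],2),s["wrist_force"].round(2))
cv2.imwrite("pics/l_w.png",env.camera("wrist")["frame"])
E
```

```text
False
[ 470.80452346 -418.59480541    6.96157439] 19.5417
0.72 False 63.41 20.02 [-0.22  0.2   0.18]
0.62 False 61.57 20.24 [-0.22  0.37  1.02]
```

View pics/l_w.png

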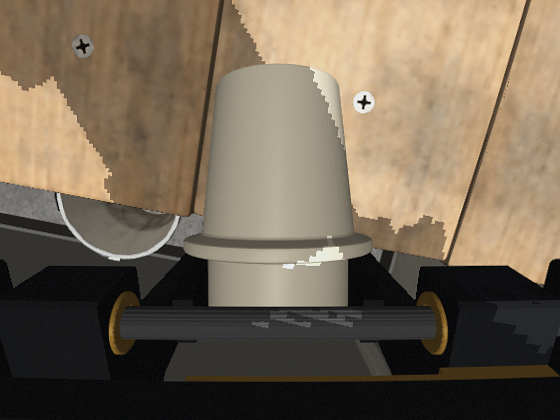

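```bash
python3 - <<'E'
from plan import *
from cell import env
th=np.radians(15);G=grasp(th,1);g=FOOT+85*m
env.grip(0.5,25);s=env.sense();print(s["width"]*88)
U=None
for yaw in(100,110,120,130,135):
    M=up(th,1,np.radians(yaw));q=env.solve_ik(cmd([430,-290,130],M),rv(M));q2=env.solve_ik(cmd([430,-290,86],M),rv(M));print(yaw,np.round(q,2) if q is not None else None,q2 is not None,M[:,0].round(2))
env.move_linear(cmd(g,G)+[0,20,150],feed=200)
s=env.sense();print(s["width"]*88,s["time_s"])
cv2.imwrite("pics/m_s.png",env.camera("scene")["frame"])
M=up(th,1,np.radians(130));env.move_ptp(cmd([430,-290,130],M),rv(M))
s=env.sense();print(s["width"]*88,s["time_s"],s["eef_pos"])
cv2.imwrite("pics/m_s2.png",env.camera("scene")["frame"]);cv2.imwrite("pics/m_t2.png",env.camera("top")["frame"])
E
```

```text
61.20357335257357
100 [-1.31  0.68  1.96  1.35  1.39  2.07] True [ 0.9   0.35 -0.26]
110 [-1.3   0.7   1.85  1.21  1.5   2.13] True [ 0.83  0.5  -0.26]
120 [-1.27  0.73  1.74  1.09  1.61  2.17] True [ 0.73  0.63 -0.26]
130 [-1.23  0.76  1.63  0.98  1.73  2.2 ] True [ 0.61  0.75 -0.26]
135 [-1.21  0.78  1.57  0.94  1.79  2.2 ] True [ 0.54  0.8  -0.26]
61.58463404218819 21.4167
61.816573769165075 24.2417 [ 452.35798158 -262.48314079  120.50464958]
```

View pics/m_s2.png

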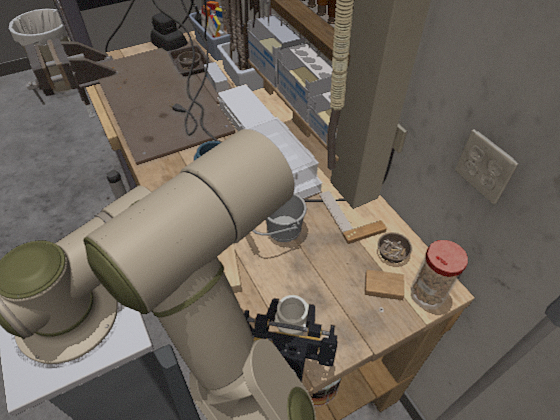

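```bash
python3 - <<'E'
from plan import *
from cell import env
th=np.radians(15);M=up(th,1,np.radians(130));d=M[:,0]
r=env.move_linear(cmd([430,-290,80],M),feed=70,contact_N=3);s=env.sense();print(r,s["eef_pos"]-OFF*d,s["time_s"])
env.grip(0.95);s=env.sense();print(s["width"]*88,s["time_s"])
P=s["eef_pos"]
env.move_linear(P-100*d,feed=250);s=env.sense();print(s["time_s"])
f=env.camera("scene")["frame"];cv2.imwrite("pics/n_s.png",f);cv2.imwrite("pics/n_t.png",env.camera("top")["frame"])
# candidate poses over middle pot: jaw axis radial at angle a, pinch wall at point
c=np.array([481.2,257.4])
for a in range(-180,180,30):
    u=np.array([np.cos(np.radians(a)),np.sin(np.radians(a))])
    R=np.c_[[0,0,-1.],[u[0],u[1],0],np.cross([0,0,-1.],[u[0],u[1],0])]
    p=np.r_[c+40*u,110];q=env.solve_ik(cmd(p,R),rv(R))
    k=np.array([563.7,-13.6]);q2=env.solve_ik(cmd(np.r_[k+40*u,170],R),rv(R))
    print(a,None if q is None else q.round(2),None if q2 is None else q2.round(2))
E
```

```text
True [ 429.96844152 -289.90609303   87.26699396] 24.9333
83.72127183205735 25.4417
25.9917
-180 [ 0.3   0.47  1.62 -0.    1.05 -2.85] None
-150 [ 0.25  0.47  1.63 -0.    1.04  2.87] [-0.29  0.43  1.49 -0.    1.23  2.33]
-120 [0.22 0.47 1.62 0.   1.05 2.31] [-0.31  0.45  1.45  0.    1.25  1.79]
-90 [ 0.2   0.5   1.57 -0.    1.07  1.77] [-0.3   0.48  1.39 -0.    1.27  1.27]
-60 [ 0.2   0.53  1.51 -0.    1.1   1.25] [-0.28  0.51  1.33 -0.    1.3   0.76]
-30 [0.22 0.55 1.46 0.   1.13 0.75] [-0.25  0.54  1.29  0.    1.32  0.27]
0 [ 0.26  0.57  1.42 -0.    1.15  0.26] [-0.22  0.54  1.28 -0.    1.32 -0.22]
30 [ 0.29  0.58  1.41  0.    1.16 -0.23] [-0.19  0.53  1.29  0.    1.32 -0.71]
60 [ 0.32  0.57  1.42 -0.    1.15 -0.72] [-0.17  0.51  1.34 -0.    1.3  -1.21]
90 [ 0.34  0.55  1.46 -0.    1.13 -1.23] [-0.16  0.48  1.39  0.    1.27 -1.73]
120 [ 0.35  0.52  1.52 -0.    1.1  -1.75] [-0.18  0.45  1.45 -0.    1.24 -2.27]
150 [ 0.33  0.49  1.58 -0.    1.07 -2.29] [-0.21  0.42  1.49 -0.    1.23 -2.83]
```

View pics/n_s.png

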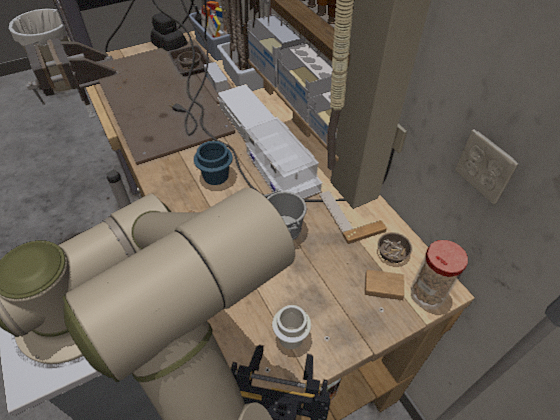

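```bash
cat >> plan.py <<'E'
def down(a):
    u=np.array([np.cos(a),np.sin(a),0]);x=np.array([0,0,-1.]);return np.c_[x,u,np.cross(x,u)]
E
python3 - <<'E'
from plan import *
from m import *
from cell import env
P=env.sense()["eef_pos"]
env.move_linear(P+[-20,-10,150],feed=300)
R=down(-np.pi/2);env.move_ptp(cmd([481,217,190],R),rv(R))
s=env.sense();print(s["time_s"],s["eef_pos"]);w=env.camera("wrist");t=env.camera("top")
cv2.imwrite("pics/o_w.png",w["frame"]);cv2.imwrite("pics/o_t.png",t["frame"]);cv2.imwrite("pics/o_s.png",env.camera("scene")["frame"])
print(proj(w,[[481,257,100],[481,257,75]],s))
f=w["frame"];H,S,V=hsv(f);mm=big((H>92)&(H<118)&(S>70));C=contour(mm)
print(C.min(0),C.max(0));P=onplane(w,C,73,s);print(circfit(P))
E
```

```text
28.9417 [481.30776625 216.26834912 153.03836988]
[[221.31165027 222.76154071]
 [226.65428301 213.20156131]]
[157. 144.] [294. 278.]
(array([479.46924369, 258.19899335,  55.31217158]), np.float64(2.3646470677336757))
```

View pics/o_w.png

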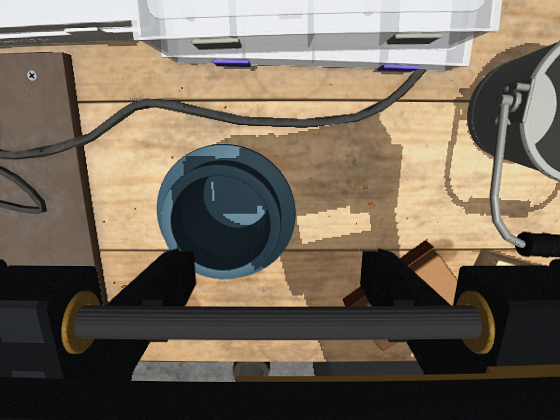

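View pics/o_t.png

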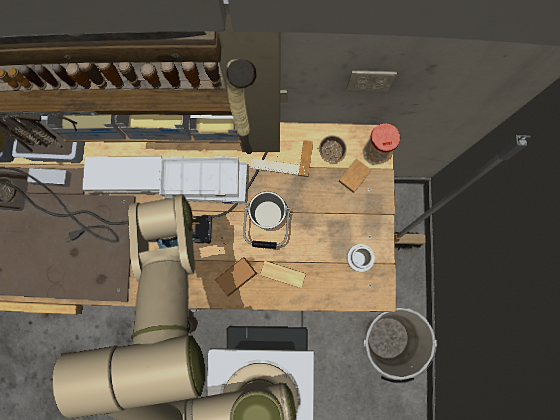

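```bash
python3 - <<'E'
from plan import *
from m import *
from cell import env
t=cv2.imread("pics/o_t.png");c=env.camera("top");H,S,V=hsv(t)
s_=big(roi((S<65)&(V>90),335,235,385,280));C=contour(s_);print("small",C.min(0),C.max(0),circfit(onplane(c,C,70)))
R=down(-np.pi/2);P=np.array([480.3,257.8-40,98])
env.grip(0.5)
r=env.move_linear(cmd(P,R),feed=120,contact_N=5);s=env.sense();print(r,s["eef_pos"],s["time_s"])
cv2.imwrite("pics/p_w.png",env.camera("wrist")["frame"])
env.grip(0.0,40);s=env.sense();print(s["width"]*88,s["time_s"],s["wrist_force"])
cv2.imwrite("pics/p_w2.png",env.camera("wrist")["frame"])
E
```

```text
small [347. 244.] [374. 271.] (array([ 429.02964605, -291.13388959,   40.39246419]), np.float64(0.7694169952233693))
False [480.70030256 217.88993852  61.8967899 ] 30.7833
7.900555130365071 31.475 [-0.01033624  1.4944585   0.40847081]
```

View pics/p_w2.png

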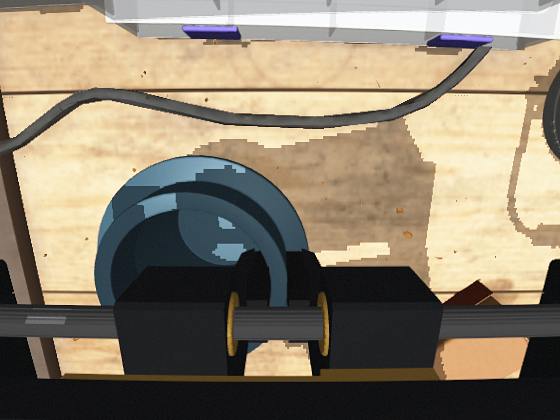

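```bash
python3 - <<'E'
from plan import *
from m import *
from cell import env
sc=env.camera("scene");t=env.camera("top");print(onplane(sc,[(284.8,208)],90))
H,S,V=hsv(t["frame"]);
k=big(roi((S<60),245,185,292,232)).astype(np.uint8);k=cv2.morphologyEx(k,cv2.MORPH_OPEN,cv2.getStructuringElement(cv2.MORPH_ELLIPSE,(25,25)));C=contour(k);print(C.min(0),C.max(0),circfit(onplane(t,C,90)))
R=down(-np.pi/2);P=np.array([480.5,217.9,98])
env.move_linear(cmd(P+[0,0,120],R),feed=250)
w=env.sense()["width"]*88;print(w)
env.move_linear(cmd([563,-53.6,218],R),feed=350)
s=env.sense();print(s["time_s"],s["eef_pos"],s["width"]*88)
for n in("scene","top","wrist"):cv2.imwrite(f"pics/q_{n}.png",env.camera(n)["frame"])
E
```

```text
[[562.80554897 -19.2202      90.        ]]
[248. 191.] [286. 228.] (array([563.65202246, -13.52081129,  54.38603003]), np.float64(1.1107155239330908))
7.879207456799413
33.2167 [562.34098469 -52.18556969 180.64316391] 8.158837438731721
```

View pics/q_scene.png

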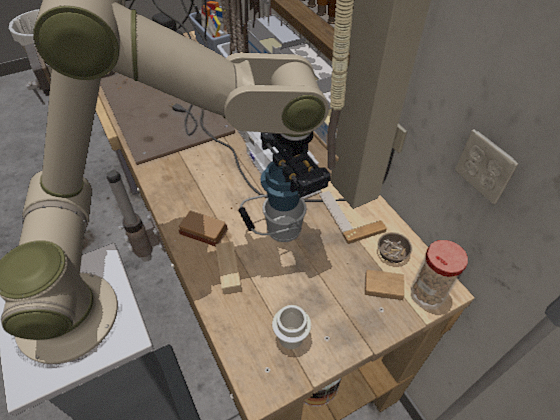

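View pics/q_wrist.png

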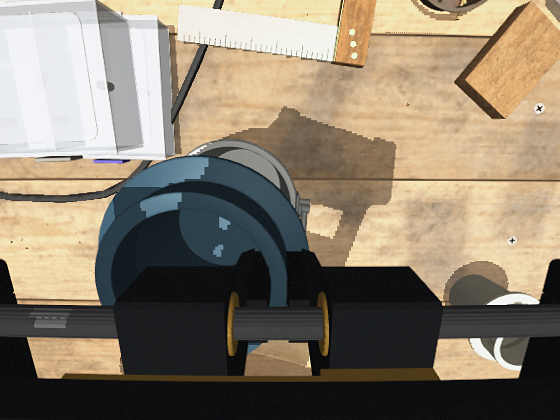

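```bash
python3 - <<'E'
from plan import *
from m import *
from cell import env
R=down(-np.pi/2)
r=env.move_linear(cmd([563.2,-56.5,150],R),feed=150,contact_N=8);s=env.sense();print(r,s["time_s"],s["eef_pos"])
if not r:
    r=env.move_linear(cmd([563.2,-56.5,114],R),feed=60,contact_N=8);s=env.sense();print(r,s["time_s"],s["eef_pos"],s["wrist_force"])
for n in("scene","top","wrist"):cv2.imwrite(f"pics/r_{n}.png",env.camera(n)["frame"])
f=cv2.imread("pics/r_scene.png");cv2.imwrite("pics/r2.png",cv2.resize(f[140:260,220:340],None,fx=5,fy=5,interpolation=0))
E
```

```text
False 33.9667 [563.58684228 -56.21033303 114.07953149]
True 34.5 [563.77497374 -55.66512156  81.49222379] [0.17532265 3.44365211 7.31572696]
```

View pics/r2.png

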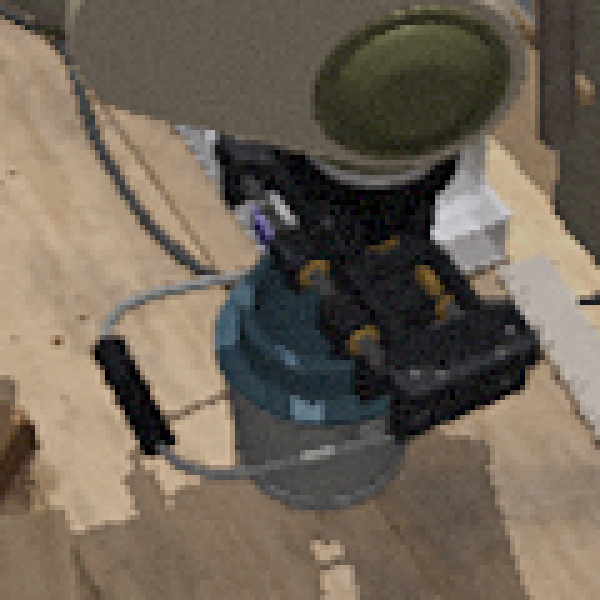

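View pics/r_wrist.png

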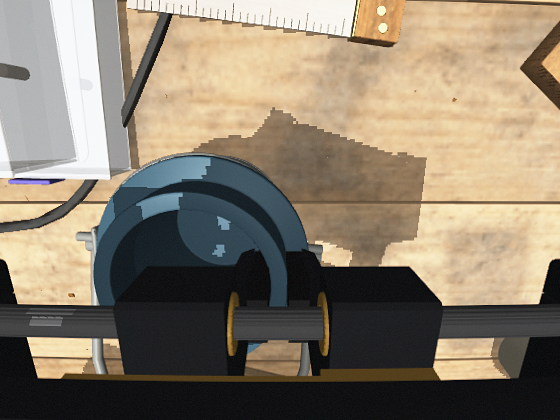

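```bash
python3 - <<'E'
from plan import *
from m import *
from cell import env
R=down(-np.pi/2);P=env.sense()["eef_pos"]
env.grip(0.4)
env.move_linear(P+[0,0,70],feed=200)
env.grip(1.0) if False else None
env.move_ptp(cmd([429.3,-291,150],R),rv(R))
s=env.sense();print(s["time_s"],s["eef_pos"])
for n in("scene","top","wrist"):cv2.imwrite(f"pics/s_{n}.png",env.camera(n)["frame"])
t=env.camera("top");H,S,V=hsv(t["frame"])
mm=big(roi((H>92)&(H<118)&(S>70),230,170,310,260));C=contour(mm);print("mid collar@93",circfit(onplane(t,C,93)))
f=cv2.imread("pics/s_scene.png");g=cv2.imread("pics/s_top.png");cv2.imwrite("pics/s2.png",np.hstack([cv2.resize(f[150:260,225:325],None,fx=4,fy=4,interpolation=0),cv2.resize(g[160:270,220:320],None,fx=4,fy=4,interpolation=0)]))
E
```

```text
36.7917 [ 429.751893   -290.28148048  113.08690564]
mid collar@93 (array([565.01312411, -15.86782125,  53.75195822]), np.float64(3.9885658527950816))
```

View pics/s2.png

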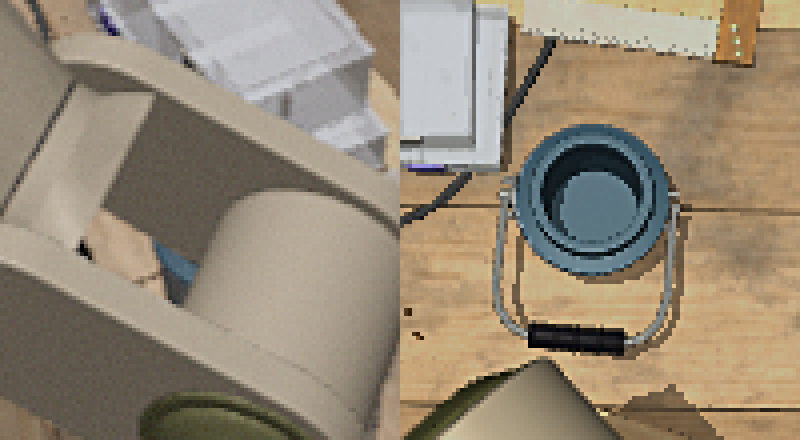

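View pics/s_wrist.png

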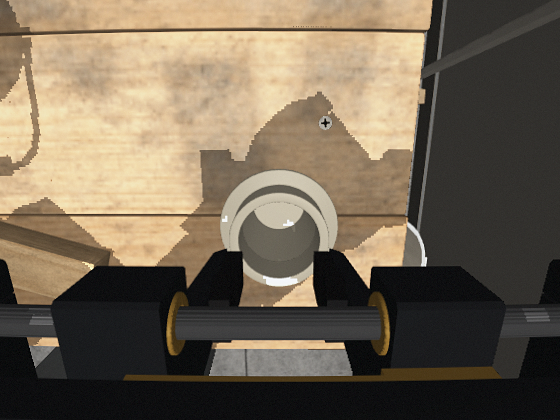

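```bash
python3 - <<'E'
from plan import *
from m import *
from cell import env
R=down(-np.pi/2)
t=env.camera("top");print("mid centre",onplane(t,[(267.5,209.4)],93))
s=env.sense();w=env.camera("wrist");H,S,V=hsv(w["frame"])
print("small collar L/R",onplane(w,[(220.5,221),(338,221)],71,s))
env.grip(1.0)
r=env.move_linear(cmd([429.3,-291.2,93],R),feed=120,contact_N=5);s=env.sense();print(r,s["time_s"],s["eef_pos"])
env.grip(0.5,25);s=env.sense();print(s["width"]*88,s["time_s"])
cv2.imwrite("pics/t_w.png",env.camera("wrist")["frame"])
E
```

```text
mid centre [[563.8338994  -15.34220601  93.        ]]
small collar L/R [[ 434.14101727 -251.07386599   71.        ]
 [ 434.26128694 -331.79339817   71.        ]]
False 38.6083 [ 429.54810221 -291.46316916   56.77211899]
61.535774531801536 39.125
```

View pics/t_w.png

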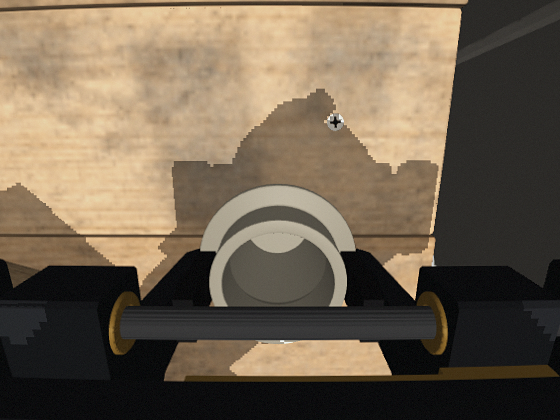

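```bash
python3 - <<'E'
from plan import *
from m import *
from cell import env
R=down(-np.pi/2);s=env.sense();w=env.camera("wrist")
print("rim far edge/left/right",onplane(w,[(279,220),(210,283),(347,283)],96,s),"collar far edge",onplane(w,[(278,184.5)],71,s), s["eef_pos"])
E
```

```text
rim far edge/left/right [[ 459.87582976 -291.90193868   96.        ]
 [ 430.60303833 -261.31059902   96.        ]
 [ 430.60539326 -322.10562396   96.        ]] collar far edge [[ 470.11194771 -291.49476007   71.        ]] [ 429.46795975 -291.24328646   56.64472087]
```

```bash
python3 - <<'E'
from plan import *
from m import *
from cell import env
R=down(-np.pi/2)
env.move_linear(cmd([429.4,-291.2,230],R),feed=250)
env.move_linear(cmd([564.2,-15.4,230],R),feed=350)
s=env.sense();print(s["time_s"],s["eef_pos"],s["width"]*88)
for n in("scene","top","wrist"):cv2.imwrite(f"pics/u_{n}.png",env.camera(n)["frame"])
r=env.move_linear(cmd([564.2,-15.4,185],R),feed=120,contact_N=6);s=env.sense();print(r,s["time_s"],s["eef_pos"])
if not r:
    r=env.move_linear(cmd([564.2,-15.4,143],R),feed=60,contact_N=7);s=env.sense();print(r,s["time_s"],s["eef_pos"][2]+OFF,s["eef_pos"],s["wrist_force"])
cv2.imwrite("pics/u_w2.png",env.camera("wrist")["frame"]);f=env.camera("scene")["frame"];cv2.imwrite("pics/u_s2.png",cv2.resize(f[130:260,220:340],None,fx=4,fy=4,interpolation=0))
E
```

```text
40.95 [563.64826251 -16.46072035 192.66495967] 61.52976169690672
False 41.625 [564.41167363 -15.79872022 148.81314432]
True 42.2333 146.9523968398699 [563.85736028 -15.17477475 110.25239684] [0.86217361 0.51437503 3.10018352]
```

View pics/u_w2.png

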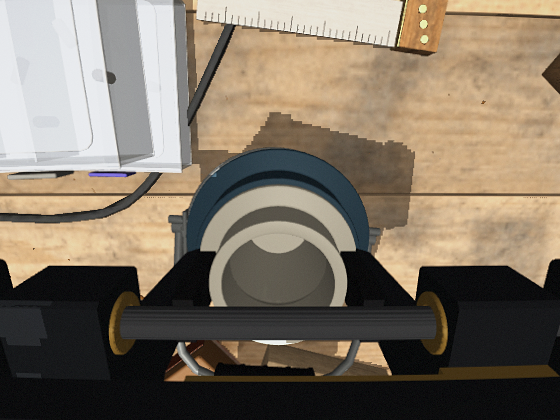

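View pics/u_s2.png

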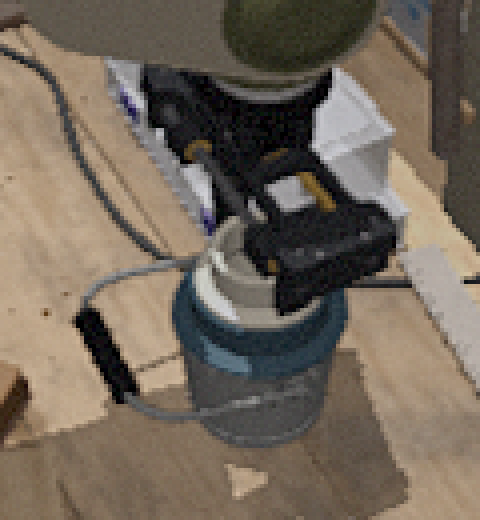

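```bash
cat >> plan.py <<'E'
def hand(psi,phi,yaw,kc,sgn,r=105.):
    xk=np.array([np.cos(yaw),np.sin(yaw),0]);z=np.array([0,0,1.])
    P=np.array([kc[0],kc[1],78.])+r*(-np.cos(psi)*xk+np.sin(psi)*z)
    d=np.cos(phi)*xk-np.sin(phi)*z;n=sgn*(np.sin(phi)*xk+np.cos(phi)*z)
    return P,np.c_[d,n,np.cross(d,n)]
E
python3 - <<'E'
from plan import *
from m import *
from cell import env
# 2D clearance
obs=[(-54,54,0,90),(-56,56,90,95),(-44,44,95,120),(-41,41,120,125),(-31,31,125,150)]
pts=np.array([(x,z) for a,b,c,e in obs for x in np.linspace(a,b,30) for z in np.linspace(c,e,20)])
for p0,p1 in((45,90),(50,90),(40,85)):
  out=[]
  for i in range(11):
    ps=np.radians(10+95*i/10);ph=np.radians(p0+(p1-p0)*i/10)
    P=np.array([-105*np.cos(ps),78+105*np.sin(ps)]);d=np.array([np.cos(ph),-np.sin(ph)]);n=np.array([np.sin(ph),np.cos(ph)])
    q=pts-P;a=q@d;b=q@n;best=1e9
    for (a0,a1,b0,b1) in((-47,17,13,31),(-47,17,-31,-13),(-200,-47,-94,94)):
        dx=np.maximum(np.maximum(a0-a,a-a1),0);dy=np.maximum(np.maximum(b0-b,b-b1),0);best=min(best,np.hypot(dx,dy).min())
    out.append(round(best))
  print(p0,p1,out)
for sgn in(1,-1):
  for ps,ph in((10,45),(50,65),(105,90)):
    P,M=hand(np.radians(ps),np.radians(ph),np.radians(-5),(563.8,-15.5),sgn)
    q=env.solve_ik(cmd(P,M),rv(M));q2=env.solve_ik(cmd(P-80*M[:,0],M),rv(M));print(sgn,ps,None if q is None else q.round(2),None if q2 is None else q2.round(2))
env.grip(0.95);P=env.sense()["eef_pos"];env.move_linear(P+[0,0,90],feed=250)
s=env.sense();print(s["time_s"])
for n in("scene","top","wrist"):cv2.imwrite(f"pics/v_{n}.png",env.camera(n)["frame"])
E
```

```text
45 90 [17, 20, 18, 16, 6, 8, 13, 11, 12, 13, 12]
50 90 [15, 20, 17, 16, 5, 7, 12, 11, 12, 13, 12]
40 85 [20, 21, 20, 16, 9, 9, 14, 9, 9, 11, 10]
1 10 [-0.38  0.41  2.29  2.55  0.38 -2.8 ] [-0.46  0.15  2.35  1.96  0.28 -2.24]
1 50 [-0.3   0.27  1.88  0.17  0.57 -0.34] [-0.32  0.1   1.84  0.14  0.79 -0.31]
1 105 [-0.23  0.51  1.3   0.    1.33 -0.14] [-0.23  0.45  1.17  0.    1.52 -0.14]
-1 10 [-0.38  0.41  2.29  2.55  0.38  0.34] [-0.46  0.15  2.35  1.96  0.28  0.9 ]
-1 50 [-0.3   0.27  1.88  0.17  0.57  2.81] [-0.32  0.1   1.84  0.14  0.79  2.83]
-1 105 None None
43.35
```

View pics/v_wrist.png

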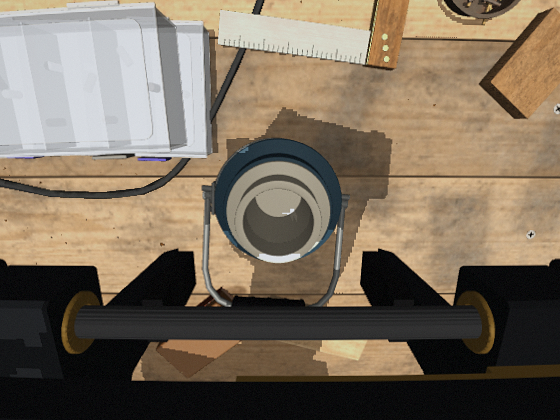

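View pics/v_scene.png

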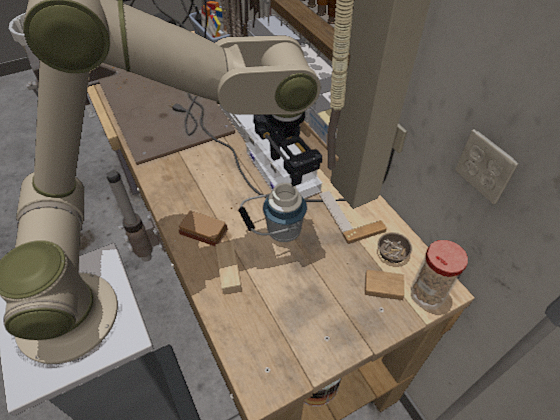

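View pics/v_top.png

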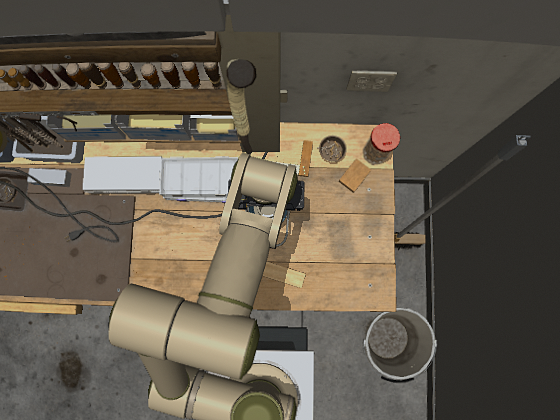

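```bash
python3 - <<'E'
from plan import *
from cell import env
obs=[(-54,54,0,90),(-56,56,90,95),(-44,44,95,120),(-41,41,120,125),(-31,31,125,150)]
pts=np.array([(x,z) for a,b,c,e in obs for x in np.linspace(a,b,40) for z in np.linspace(c,e,20)])
def clr(psd,phd):
    ps,ph=np.radians([psd,phd])
    P=np.array([-105*np.cos(ps),78+105*np.sin(ps)]);d=np.array([np.cos(ph),-np.sin(ph)]);n=np.array([np.sin(ph),np.cos(ph)])
    q=pts-P;a=q@d;b=q@n;best=[]
    for (a0,a1,b0,b1) in((-47,17,13,31),(-47,17,-31,-13),(-200,-47,-94,94)):
        dx=np.maximum(np.maximum(a0-a,a-a1),0);dy=np.maximum(np.maximum(b0-b,b-b1),0);best.append(np.hypot(dx,dy).min())
    lo=P+17*d-31*n; lo2=P-47*d-94*n
    return round(min(best))
print("phi",list(range(45,111,5)))
for ps in(10,20,30,40,50,60,70,80,90,105,110):print(ps,[clr(ps,ph) for ph in range(45,111,5)])
for ps,ph in((10,50),(10,55),(10,60),(10,65),(10,70),(30,60),(30,65),(50,60),(50,65),(70,70)):
    P,M=hand(np.radians(ps),np.radians(ph),np.radians(-5),(563.8,-15.5),1)
    q=env.solve_ik(cmd(P,M),rv(M));q2=env.solve_ik(cmd(P-80*M[:,0],M),rv(M));print(ps,ph,None if q is None else q.round(2),None if q2 is None else q2.round(2))
E
```

```text
phi [45, 50, 55, 60, 65, 70, 75, 80, 85, 90, 95, 100, 105, 110]
10 [17, 15, 13, 12, 12, 12, 13, 7, 0, 0, 0, 0, 0, 0]
20 [21, 20, 20, 19, 18, 16, 13, 12, 11, 11, 3, 0, 0, 0]
30 [22, 20, 17, 16, 14, 13, 13, 13, 15, 16, 17, 10, 2, 0]
40 [16, 15, 14, 14, 14, 15, 13, 11, 9, 9, 9, 9, 11, 8]
50 [15, 13, 11, 9, 6, 3, 2, 3, 4, 5, 6, 6, 6, 6]
60 [16, 14, 13, 11, 9, 8, 7, 5, 4, 2, 0, 0, 0, 0]
70 [5, 7, 8, 9, 11, 13, 14, 12, 11, 10, 7, 5, 2, 0]
80 [0, 0, 1, 4, 6, 8, 10, 12, 13, 14, 12, 9, 7, 5]
90 [0, 1, 1, 3, 5, 6, 9, 11, 13, 16, 13, 11, 9, 6]
105 [0, 0, 0, 0, 1, 3, 5, 7, 10, 12, 14, 12, 11, 9]
110 [0, 0, 0, 0, 0, 0, 2, 5, 7, 10, 11, 12, 14, 13]
10 50 [-0.37  0.38  2.23  2.24  0.23 -2.47] [-0.43  0.12  2.26  1.2   0.23 -1.46]
10 55 None [-0.4   0.12  2.18  0.61  0.31 -0.85]
10 60 [-0.34  0.34  2.11  0.62  0.21 -0.83] [-0.37  0.12  2.1   0.34  0.43 -0.56]
10 65 [-0.32  0.34  2.05  0.31  0.33 -0.51] [-0.35  0.14  2.03  0.21  0.57 -0.41]
10 70 [-0.31  0.35  2.    0.17  0.46 -0.37] [-0.33  0.16  1.95  0.13  0.69 -0.33]
30 60 [-0.33  0.28  2.03  0.37  0.34 -0.56] [-0.36  0.08  2.01  0.26  0.56 -0.46]
30 65 [-0.32  0.28  1.98  0.22  0.46 -0.4 ] [-0.34  0.1   1.94  0.17  0.69 -0.36]
50 60 [-0.31  0.26  1.94  0.26  0.45 -0.43] [-0.34  0.07  1.91  0.21  0.66 -0.38]
50 65 [-0.3   0.27  1.88  0.17  0.57 -0.34] [-0.32  0.1   1.84  0.14  0.79 -0.31]
70 70 [-0.28  0.31  1.72  0.09  0.78 -0.24] [-0.29  0.17  1.65  0.08  0.98 -0.24]
```

```bash
python3 - <<'E'
from plan import *
from m import *
from cell import env
t=env.camera("top");f=cv2.imread("pics/s_top.png");H,S,V=hsv(f)
g=big(roi(V<50,245,236,285,252));ys,xs=np.nonzero(g);gc=onplane(t,[[xs.mean(),ys.mean()]],96)[0];print("grip",gc,len(xs),cv2.minAreaRect(onplane(t,contour(g),96)[:,:2].astype(np.float32)))
kc=np.array([563.8,-15.3]);v=kc-gc[:2];yaw=np.arctan2(v[1],v[0]);print("dist",np.hypot(*v),"yaw",np.degrees(yaw))
P,M=hand(np.radians(10),np.radians(68),np.radians(-5),kc,1);print(P,M[:,0])
env.grip(0.45,15)
env.move_ptp(cmd(P-70*M[:,0],M),rv(M))
s=env.sense();print(s["time_s"],s["eef_pos"]);w=env.camera("wrist");cv2.imwrite("pics/w_w.png",w["frame"]);print(proj(w,[P],s))
cv2.imwrite("pics/w_s.png",env.camera("scene")["frame"])
E
```

```text
grip [460.56543824  -6.77642461  96.        ] 134 ((460.28253173828125, -6.867603302001953), (69.87688446044922, 17.557809829711914), 86.18148803710938)
dist 103.58583918066165 yaw -4.719927869197365
[460.78867247  -6.28767663  96.23305866] [ 0.3731811  -0.03264912 -0.92718385]
45.8333 [448.85625618  -5.35949724 127.37934712]
[[277.66028419 231.46799528]]
```

View pics/w_w.png

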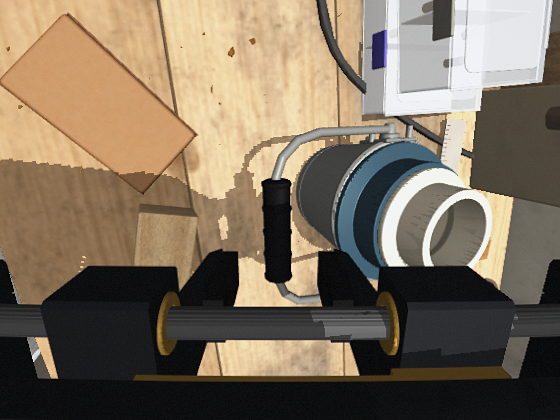

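View pics/w_s.png

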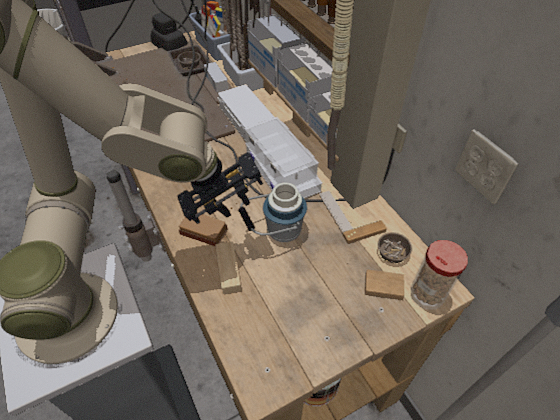

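```bash
python3 - <<'E'
from plan import *
from m import *
from cell import env
kc=np.array([563.8,-15.3]);yaw=np.radians(-5)
P,M=hand(np.radians(10),np.radians(68),yaw,kc,1)
r=env.move_linear(cmd(P,M),feed=100,contact_N=5);s=env.sense();print(r,s["time_s"])
env.grip(0.29,10);s=env.sense();print(s["width"]*88,s["time_s"],s["wrist_force"])
cv2.imwrite("pics/x_w.png",env.camera("wrist")["frame"])
# arc feasibility
ok=True
for ps in range(10,107,4):
    ph=np.interp(ps,[10,30,50,60,70,80,90,106],[68,64,60,63,72,82,90,93]);Q,N=hand(np.radians(ps),np.radians(ph),yaw,kc,1);q=env.solve_ik(cmd(Q,N),rv(N))
    print(ps,None if q is None else q.round(2))
E
```

```text
False 46.7833
25.300614884665386 47.1917 [-0.68195624  0.65407885 -0.44507107]
10 [-0.32  0.35  2.02  0.21  0.41 -0.41]
14 [-0.32  0.33  2.02  0.22  0.42 -0.41]
18 [-0.32  0.32  2.01  0.23  0.42 -0.42]
22 [-0.32  0.3   2.    0.23  0.43 -0.42]
26 [-0.32  0.29  2.    0.23  0.43 -0.42]
30 [-0.32  0.28  1.99  0.24  0.44 -0.43]
34 [-0.32  0.28  1.98  0.24  0.44 -0.43]
38 [-0.32  0.27  1.97  0.25  0.44 -0.43]
42 [-0.32  0.26  1.96  0.25  0.45 -0.43]
46 [-0.31  0.26  1.95  0.26  0.45 -0.43]
50 [-0.31  0.26  1.94  0.26  0.45 -0.43]
54 [-0.31  0.26  1.9   0.22  0.5  -0.39]
58 [-0.3   0.26  1.87  0.19  0.54 -0.35]
62 [-0.29  0.28  1.82  0.15  0.62 -0.31]
66 [-0.28  0.29  1.76  0.11  0.73 -0.26]
70 [-0.27  0.31  1.69  0.08  0.83 -0.23]
74 [-0.26  0.34  1.62  0.05  0.94 -0.2 ]
78 [-0.26  0.37  1.56  0.03  1.04 -0.18]
82 [-0.25  0.4   1.49  0.02  1.14 -0.17]
86 [-0.24  0.43  1.43  0.01  1.22 -0.16]
90 [-0.24  0.47  1.38  0.    1.3  -0.15]
94 [-0.23  0.48  1.35 -0.    1.33 -0.15]
98 [-0.23  0.5   1.32 -0.    1.35 -0.14]
102 [-0.23  0.52  1.29 -0.01  1.37 -0.14]
106 [-0.23  0.54  1.26 -0.01  1.4  -0.14]
```

View pics/x_w.png

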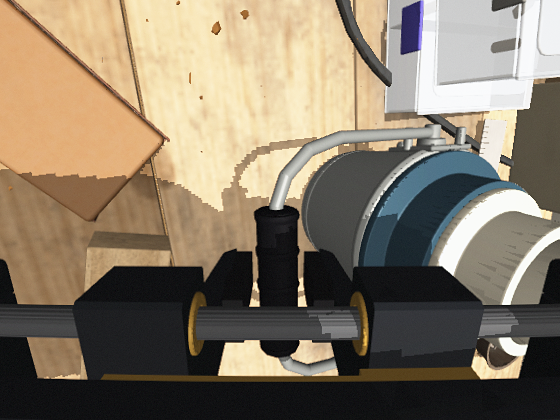

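```bash
python3 - <<'E'
from plan import *
from m import *
from cell import env
kc=np.array([563.8,-15.3]);yaw=np.radians(-5)
env.grip(0.1,15);s=env.sense();print(s["width"]*88,s["time_s"])
for ps in(20,30,40,50,60):
    ph=np.interp(ps,[10,30,50,60,70,80,90,106],[68,64,60,63,72,82,90,93]);Q,N=hand(np.radians(ps),np.radians(ph),yaw,kc,1)
    r=env.move_linear(cmd(Q,N),feed=90,rotation=rv(N),contact_N=15);s=env.sense();print(ps,r,round(s["time_s"],2),s["wrist_force"].round(1),round(s["width"]*88,1))
    if r:break
for n in("scene","top","wrist"):cv2.imwrite(f"pics/y_{n}.png",env.camera(n)["frame"])
f=cv2.imread("pics/y_scene.png");cv2.imwrite("pics/y2.png",cv2.resize(f[120:260,180:340],None,fx=4,fy=4,interpolation=0))
E
```

```text
17.904026732358922 47.525
20 False 47.88 [ 2.   1.7 -1.6] 17.1
30 False 48.25 [ 0.8  1.3 -1.1] 17.4
40 False 48.62 [-0.4  1.7 -0.5] 17.4
50 False 48.98 [-1.   2.5  1. ] 17.7
60 False 49.32 [-4.6  2.9  6.4] 17.3
```

View pics/y2.png

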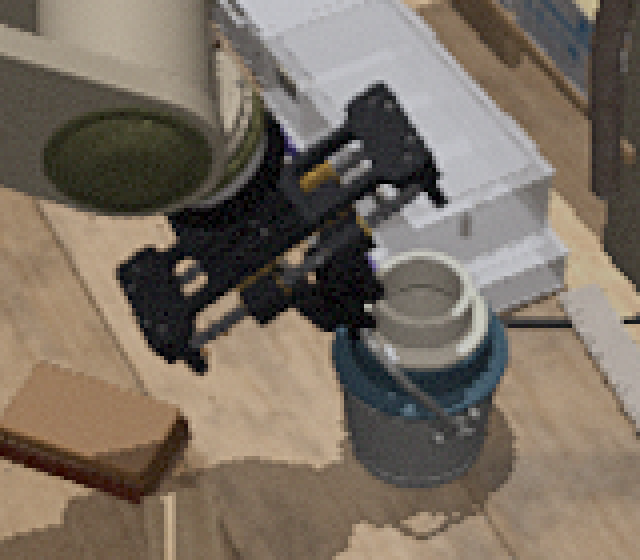

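View pics/y_wrist.png

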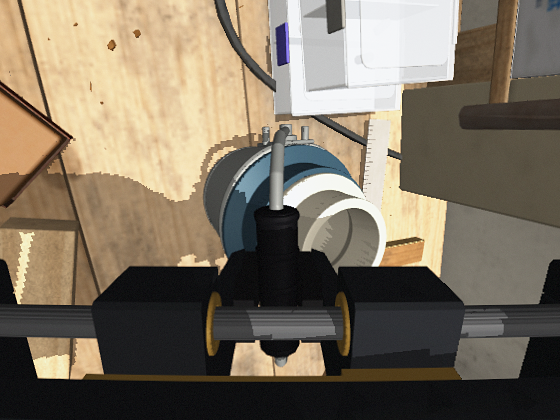

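```bash
python3 - <<'E'
from plan import *
from cell import env
env.grip(0.24,15);s=env.sense();print(s["width"]*88,round(s["time_s"],2),s["wrist_force"].round(1))
kc=np.array([563.8,-15.3]);yaw=np.radians(-5)
Q,N=hand(np.radians(60),np.radians(63),yaw,kc,1)
env.move_linear(cmd(Q,N)-4*N[:,0],feed=60,rotation=rv(N));s=env.sense();print(s["width"]*88,round(s["time_s"],2),s["wrist_force"].round(1),s["eef_pos"]-cmd(Q,N))
cv2.imwrite("pics/z_w.png",env.camera("wrist")["frame"])
E
```

```text
20.88810525924155 49.74 [ 0.2  0.9 -0.2]
21.180123939441035 49.99 [-1.2  0.1 -0.2] [-1.8161542   0.0778183   3.80006737]
```

View pics/z_w.png

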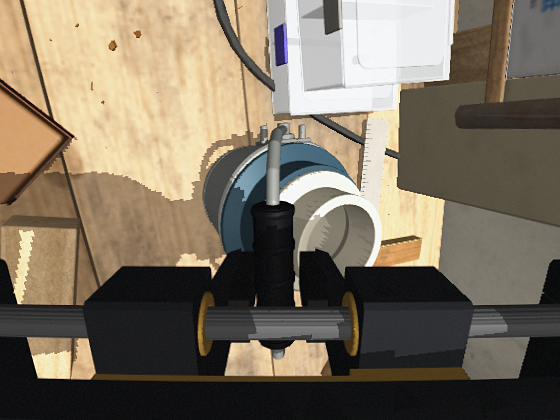

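```bash
python3 - <<'E'
from plan import *
from m import *
from cell import env
kc=np.array([563.8,-15.3]);yaw=np.radians(-5)
for ps in(68,76,84,92,98,103):
    ph=np.interp(ps,[10,30,50,60,70,80,90,106],[68,64,60,63,72,82,90,93]);Q,N=hand(np.radians(ps),np.radians(ph),yaw,kc,1,107.5)
    r=env.move_linear(cmd(Q,N),feed=80,rotation=rv(N),contact_N=12);s=env.sense();print(ps,r,round(s["time_s"],2),s["wrist_force"].round(1),round(s["width"]*88,1))
    if r:break
for n in("scene","top","wrist"):cv2.imwrite(f"pics/A_{n}.png",env.camera(n)["frame"])
f=cv2.imread("pics/A_scene.png");cv2.imwrite("pics/A2.png",cv2.resize(f[100:260,200:360],None,fx=4,fy=4,interpolation=0))
E
```

```text
68 False 50.36 [-0.2  0.4 -0.7] 21.4
76 False 50.68 [-0.7  0.1  0.6] 20.9
84 False 50.98 [ 0.   0.6 -0.3] 21.2
92 False 51.28 [-1.4 -0.2 -0.4] 20.8
98 False 51.57 [ 0.1 -0.4 -0.4] 21.2
103 False 51.83 [ 0.1  0.2 -0.5] 20.9
```

View pics/A2.png

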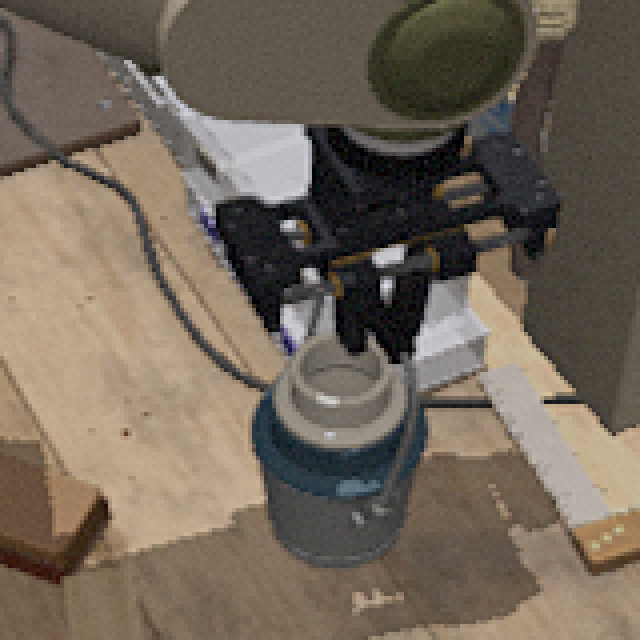

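View pics/A_wrist.png

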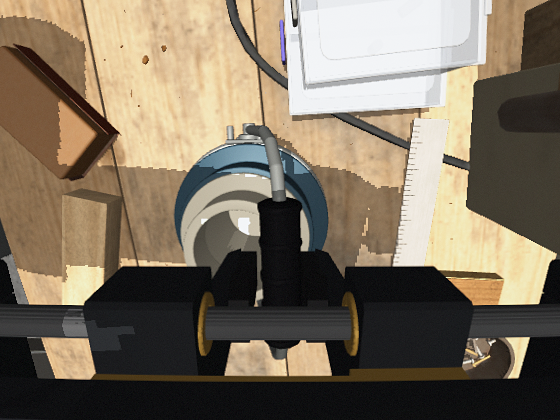

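```bash
python3 - <<'E'
from plan import *
from m import *
from cell import env
env.grip(0.45);s=env.sense();d=Rn.from_rotvec(s["orientation"]).as_matrix()[:,0]
print(env.move_linear(s["eef_pos"]-100*d,feed=180,contact_N=6))
P=env.sense()["eef_pos"]
env.move_linear(P+[-170,60,20],feed=350)
s=env.sense();print(s["time_s"],s["wrist_force"])
for n in("scene","top","wrist"):cv2.imwrite(f"pics/B_{n}.png",env.camera(n)["frame"])
f=cv2.imread("pics/B_scene.png");cv2.imwrite("pics/B2.png",cv2.resize(f[120:260,200:360],None,fx=5,fy=5,interpolation=0))
E
```

```text
False
53.8167 [ 0.39088327 -0.30860133 -0.16127965]
```

View pics/B2.png

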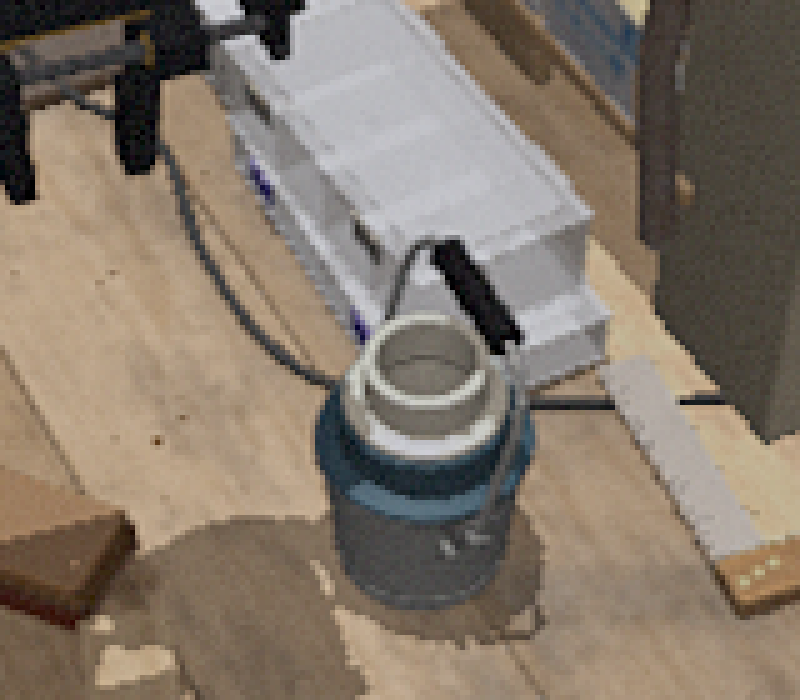

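View pics/B_top.png

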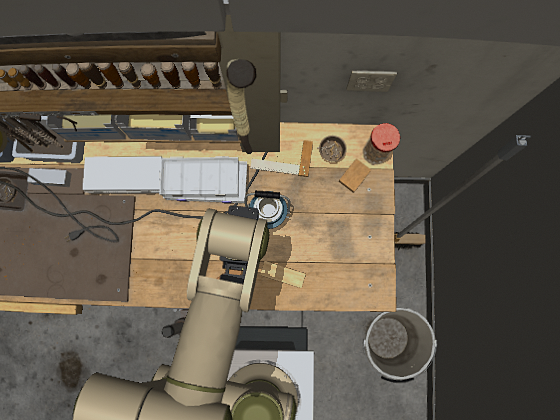

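View pics/B_wrist.png

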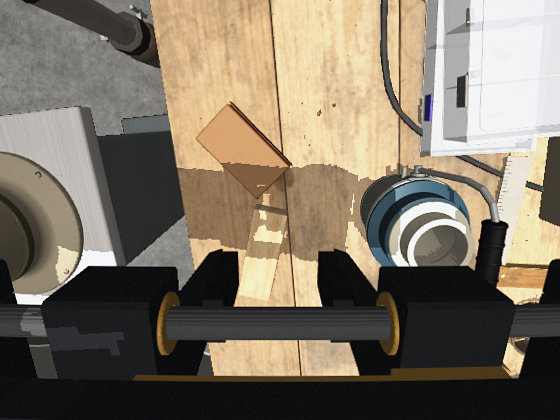

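```bash
python3 - <<'E'
from plan import *
from m import *
from cell import env
t=env.camera("top");sc=env.camera("scene")
f=t["frame"];H,S,V=hsv(f)
g=big(roi(V<60,252,188,285,200));ys,xs=np.nonzero(g);pt=(xs.mean(),ys.mean())
f2=sc["frame"];V2=hsv(f2)[2];g2=big(roi(V2<50,284,166,308,192));y2,x2=np.nonzero(g2);ps=(x2.mean(),y2.mean())
print(pt,len(xs),ps,len(x2))
A=np.zeros((3,3));b=np.zeros(3)
for c,p in((t,pt),(sc,ps)):
    o,d=rays(c,[p]);d=d[0]/np.linalg.norm(d[0]);Pm=np.eye(3)-np.outer(d,d);A+=Pm;b+=Pm@o
print("grip tri",np.linalg.solve(A,b),"expected",hand(np.radians(105),1,np.radians(-5),(563.8,-15.3),1)[0])
for z in(150,):print("small rim centre (scene, top)",onplane(sc,[(200+425/5-.5,120+360/5-.5)],z))
d=cv2.absdiff(cv2.imread("pics/a_scene.png"),f2).max(2);
for n,(x0,y0,x1,y1) in dict(offcut1=(362,268,406,302),square=(318,185,388,243),sand=(176,208,230,248)).items():print(n,np.percentile(d[y0:y1,x0:x1],[50,90]))
print(env.sense()["time_s"])
E
```

```text
(np.float64(266.7931034482759), np.float64(194.48850574712642)) 174 (np.float64(294.7628205128205), np.float64(178.92307692307693)) 156
grip tri [591.21785942 -14.85447666 177.12376013] expected [590.87258685 -17.66854444 179.42221176]
small rim centre (scene, top) [[562.15378205 -17.38103942 150.        ]]
offcut1 [ 7. 10.]
square [ 7. 11.]
sand [ 9. 52.]
54.0667
```

The handle is at its stop: triangulated at (591,−15,177), expected (591,−18,179). The pots are nested and the bystanders haven't moved, so I'll hand in.

```bash
python3 -c "
from cell import env
print(env.sign_off(), env.sense()['time_s'])"
```

```text
the job is handed in; nothing more can be done
the job is handed in; nothing more can be done
```

The job is handed in, at about 54 s of the 72 s allowed. I stood the small pot up and let go of it, nested the middle pot in the kettle, then nested the small pot in the middle pot. Last, I swung the handle over onto its stop.

**Last checks**
- **Middle pot:** it stopped at 118.2 mm on contact, against 118 mm expected.
- **Small pot:** it stopped at 147.0 mm on contact, against 147 mm expected. Both pots look level in the last pictures.
- **Handle grip:** two camera views put it at (591, −15, 177), against (591, −18, 179) expected at the stop. It stayed there after I let go.
- **Kettle:** it is within a few mm of where it started. The top and scene views disagreed by about 5 mm in y on its position, so I aimed between them.
- **Other things on the bench:** the try square and the short offcut match the first picture. The sanding block's picture changed in places; I put that down to the arm's shadow, because its corner is in the same spot. I did not measure the long offcut, though it looks the same by eye.
- **Gripper:** clear of everything.

**What went wrong**
- **First grasp:** it missed and pushed the fallen pot about 60 mm, to the bench edge. Nothing fell.
- **Cause:** the real fingertips sit about 37 mm short of where the stated tool point puts them. I measured this in the wrist picture and confirmed it with the next grasp. Every later move allowed for it.
- **Handle swing:** the force on the tool rose to about 8 N partway up. Loosening the grip so the tube was only caged removed it.

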